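# Pin the locking bar of the rice canister

## Robot

A 6-joint arm with a two-finger parallel gripper is mounted at the origin on the work surface. World frame = base frame: x ahead of the robot, y to its left, z up, the work surface at z = 0. Lengths are in m, angles in degrees, forces in N, time in s.
With the tool pointing down it reaches from about 0.4 to 0.825 m from the base axis. Payload 7 kg.
Tool frame: the origin (TCP) lies at the centre of the arm's flange, where the gripper is bolted on; the fingertips stand 178 mm ahead of it and the grasp point (between the pads) lies 159 mm ahead of it; x points along the fingers, y is the direction in which the jaws open and shut, and the axes are right-handed (so a half turn about x gives the same grasp; the last joint's range is limited). The gripper opens to 88 mm and grips with 3 to 60 N. Pads are 19 mm wide; open, the fingers measure 130 mm over their backs; the gripper's body (78 mm by 193 mm) begins 47 mm behind the grasp point.
Start: joints at [87.095, 20.546, 0.682, 0, -70.136, -16.507], TCP at [0.224, 0.637, 0.405] pointing down, gripper open.
Joint ranges: [-176.03, 176.03], [-82.01, 121.73], [-58.28, 71.71], [-173.87, 95.51], [-174.79, -0.11], [-173.66, 173.66]. Speed limits (degrees/s): [136.94, 136.94, 172.46, 180, 180, 180].

## Interface

Orientations are given as [roll, pitch, yaw] about the fixed x, y, z axes, in that order (R = Rz(yaw) Ry(pitch) Rx(roll)).
In Python, from plant import ctrl gives the robot as it stands. The module is installed in compiled form; this text tells all that it offers.
- The arm moves only by the shell command python3 -m inch 'ROWS'. ROWS is JSON, one flat list of numbers, 7 for each row, row after row: the shift along the tool's x, y, z in m, then the turn, a rotation vector about the tool's x, y, z in degrees, then the finger opening in m, from 0 to 0.0876. In form: [dx, dy, dz, rx, ry, rz, hand, dx, dy, dz, rx, ry, rz, hand, ...]. A call has 1 to 20 rows; each row shifts and turns the pose as measured when the row begins, along the tool's axes as they then stand; what a row does not reach is not made up. A row lasts 1/8 s, in which the tool goes at most 62.5 mm and 10.7 degrees, less where a joint would pass 70% of its speed; a pose out of reach is approached as far as the arm can. A call with a gripper value outside its range is refused whole. The fingers move at their own pace and stop on an object; the grip force is fixed at half the most. Time passes only in rows, so rows that do not move let the fingers close. It gives the time, the measured TCP pose, the force and the opening at its end, in the units of the state.
- ctrl.get_obs(): the state, without advancing time (a new reading comes with each control period).
- ctrl.snapshot(name): name is "scene" or "top" or "wrist"; returns a dict with "color" (384x512x3 uint8, red, green, blue), "depth" (384x512 float32, m along the optical axis (not along the pixel's ray), 0 where there is no reading), "K" (3x3 intrinsics, pixels), "k1" (the pictures are not rectified: a ray, as slopes to the right and down, at radius r is drawn at 1 + k1 r^2 times it, then the intrinsics apply), "position" and "attitude" of the camera in the world; the wrist camera has in their place "hand_eye" (4x4, takes a point from camera to tool coordinates, whose origin is the TCP and whose axes are the tool frame's). Camera axes: x right, y up, looking along -z (the intrinsics and any distortion apply to the point x, -y, -z); pixel columns grow to the right and rows downward; lengths in m; the calibration is good to about 2 mm. A picture is of the moment at which its call begins: read the wrist's pose just before it.
- ctrl.close_job(): hands the job in, once; it reports no verdict.
The state is a dict: "clock": time; "joint_pos": joint angles; "qvel": joint speeds; "tau": joint torques, N m; "tool_pos": TCP position; "orientation": TCP orientation; "force": force on the tool from outside, world axes, zero at the start; "moment": the same for the moment, N m; "opening": finger opening in m.
Only numpy, scipy, OpenCV 4.12 (cv2) and the standard library are available. Lean on these libraries where they do the work, as an engineer would, in place of code of your own. Each camera call takes 0.05 s, during which the arm holds its last target.

## Task

Lock the steel rice canister against the monkeys: swing its flat locking bar across the lid until it is fully closed against its stop, so that the long eye at its end lies between the two ears, then take the steel pin from the wooden block and pass it down through upper ear, eye and lower ear until its collar rests on the upper ear, and let go. The ears sit up to a centimetre off to one side or the other, so feel for the hole and work gently: the pin must never press on the canister, its bar or its ears with more than about 25 N. Leave the other kitchen things where they are.

Things in the scene. Friction and masses are not known exactly. Their poses are not given: they have to be found in the camera images.
- canister: round steel rice canister, fixed, 200 mm across, flat lid top 112 mm above the counter. Origin: centre of its underside; z up. On the lid, in its frame: bar pivot at x 0, y -60 mm; ears at y +60 mm; the closed bar lies along +y with a small stop tab (26 mm tall) on its +x side; it swings open towards -x. A flip latch on the -x side is only for looks.
- ears_mid (a point): nominal middle of the pin hole, at the upper face of the upper ear, 33 mm above the lid; axes as the canister's; does not move with the ears. The ears are riveted tight but off: the true holes lie up to 11 mm from here towards +x or -x of the canister (exact in y). No reading shows it: find it by feel. The ears do not yield to a push.
- ears_foot (a point): point on the lid straight below ears_mid. Two level steel ears stand above it: plates 52 mm (x) by 40 mm (y), 6 mm thick, upper faces 33 and 16 mm above the lid, 11 mm gap, joined by an upright plate on their +y side, nothing above them. Each has a round 12 mm hole, one straight above the other.
- bar (a joint): angle of the locking bar about its upright pivot: 0 closed against the stop (end of travel), up to 1.25 rad open, growing counter-clockwise from above. Stays where left; dry friction 0.12 N m. Flat steel strip 20 mm wide, 6 mm thick, 18.5 to 24.5 mm above the lid.
- bar_eye (a point): middle of the oblong eye near the bar's end, at the bar's upper face, 120 mm from the pivot; opening 40 mm across the bar (x) by 13 mm along it (y), in a plate 52 by 30 mm. With the bar closed it lies right below ears_mid and is long enough for every place of the ears.
- bar_knob (a point): centre of the top face of the round black knob that stands on the bar, 16 mm across, 22 mm high (its foot is the bar's upper face), 60 mm from the pivot; x and y axes turn with the bar (y along the bar away from the pivot).
- pin: loose steel pin, about 70 g, upright. Origin: centre of its nose tip; z up. Round shank 10 mm thick, 30 mm long, its end cut square; above it a round collar 18 mm across, 4 mm thick; then a flat-sided grip 24 mm (x) by 14 mm (y), from 34 to 64 mm above the tip. Starts hanging by its collar in the hole of the block, turned up to 0.5 rad against it.
- pin_collar (a point): on the pin's axis, at the underside of its collar, 30 mm above the nose tip; axes as the pin's.
- block: wooden block 75 x 75 x 45 mm high, fixed, with a 13 mm upright hole, 36 mm deep, at its middle, where the pin is parked. Origin: centre of its underside.
- colander: bystander: white plastic colander, 220 mm across (275 mm over its two grips), 90 mm high; origin under its centre
- pestle: bystander: wooden rolling pestle, 300 mm long along its x, 44 mm thick; origin under its middle
- bowl: bystander: glazed brown bowl, 150 mm across, 60 mm high; origin under its centre
- whisk: bystander: silicone-handled whisk, 260 mm long along its x, 20 mm high; origin on its underside
- mug: bystander: white mug, 80 mm across, 90 mm high; origin under its centre
- jar: bystander: amber glass jar, 64 mm across, 90 mm high; origin under its centre
- spoon: bystander: wooden spoon lying flat along its x; origin on its underside
Mind the look-alikes: they are no part of the job. Of the things that look like the canister, the largest one is meant.

How it is judged (in metres and radians):
On the way, in this order (a step that is already met when the one before it is completed fails the run):
1. the bar is fully closed against its stop, with the pin still out of the ears (value of joint bar below 0.04 rad and horizontal distance between pin_collar and ears_mid above 0.03 m), for 0.2 s.
2. the pin's nose has passed through the upper ear, the eye and into the lower ear (x of pin_collar in the frame of ears_mid between -0.0135 and 0.0135 m and y of pin_collar in the frame of ears_mid between -0.004 and 0.004 m and value of joint bar below 0.04 rad and z of pin_collar in the frame of ears_mid below 0.009 m), for 0.1 s.
At the end, for the whole second after the job is handed in: The bar is closed (within 0.04 rad of its stop) and the pin stands at rest through upper ear, eye and lower ear: upright within 0.15 rad, its collar down on the upper ear (within 2.5 mm), its axis within 13.5 mm in canister x and 4 mm in canister y of the nominal hole (x of pin_collar in the frame of ears_mid between -0.0135 and 0.0135 m and y of pin_collar in the frame of ears_mid between -0.004 and 0.004 m and value of joint bar below 0.04 rad and z of pin_collar in the frame of ears_mid between -0.003 and 0.0025 m and angle between pin's own z axis and vertical below 0.15 rad and linear speed of pin below 0.02 m/s); the robot touches nothing.
It fails at once if the pin presses on the canister, its bar or its ears with more than 25 N (contact force between pin and canister above 25 N).
It fails at once if a bystander (colander, pestle, bowl, whisk, mug, jar or spoon) is moved more than 30 mm (distance of any of colander, pestle, bowl, whisk, mug, jar, spoon from where it was at the start of the episode above 0.03 m).
It also fails if it takes over 72 s, if anything falls off the work surface, if the arm or the gripper's body presses on something with over 40 N, if the wrist force passes 120 N, or if a joint passes its speed limit or range.

## Working session

There is one attempt and no reset: what is moved stays moved. The work goes in short steps, Python scripts to look and compute and a shell command to move; the robot and the scene stay as the last step left them, time stands still between calls to the robot, and variables do not carry over. Pictures are saved under pics/ and viewed, and the job is handed in when it is done.

```bash
mkdir -p pics; ls
cat > h.py <<'E'
import numpy as np, cv2
from plant import ctrl
from scipy.spatial.transform import Rotation as R
def tool():
    o=ctrl.get_obs(); return np.array(o["tool_pos"]),R.from_euler('xyz',o["orientation"],degrees=True).as_matrix()
def shot(name):
    p,Rm=tool(); s=ctrl.snapshot(name)
    if name=="wrist":
        T=np.eye(4);T[:3,:3]=Rm;T[:3,3]=p; s["T"]=T@np.array(s["hand_eye"])
    return s
E
python3 - <<'E'
from h import *
print(ctrl.get_obs())
for n in ["scene","top","wrist"]:
    s=shot(n); cv2.imwrite(f"pics/{n}0.png",s["color"][:,:,::-1]); np.save(f"pics/{n}0.npy",s,allow_pickle=True)
    print(n,s["K"],s["k1"],s.get("position"),s.get("attitude"),s.get("hand_eye"))
E
```

```text
pics
{'clock': 0.0, 'joint_pos': array([ 8.70961642e+01,  2.05932173e+01,  6.34006123e-01, -1.90638284e-02,
       -7.01367624e+01, -1.65057350e+01]), 'qvel': array([ 0.01586398, -0.04766178, -0.06927976,  0.00700023, -0.03001976,
       -0.01793864]), 'tau': array([-1.14636114e-03, -5.82713807e+01,  2.93058622e+01,  6.99699238e+00,
        6.87793960e-03, -1.59854899e-04]), 'tool_pos': array([0.22426806, 0.6364547 , 0.40370741]), 'orientation': array([  95.93018472,   89.90236692, -103.4858786 ]), 'force': array([ 0.04922688,  0.29088091, -0.67830263]), 'moment': array([ 0.00892006, -0.00898516,  0.00781324]), 'opening': 0.08766009410191378}
scene [[416.79677376   0.         252.87635837]
 [  0.         416.79677376 190.76517882]
 [  0.           0.           1.        ]] -0.009750932028118718 [ 1.421902   -0.04549551  1.08422046] [ 4.25492598e+01 -2.38410481e-02  8.99297596e+01] None
top [[431.1406271    0.         258.68055609]
 [  0.         431.1406271  194.29463053]
 [  0.           0.           1.        ]] -0.11623776950619767 [ 0.39847477 -0.03918867  1.72406148] [  5.04727584  -0.59662961 -88.85173802] None
wrist [[289.1154143    0.         250.27753761]
 [  0.         289.1154143  187.21680158]
 [  0.           0.           1.        ]] 0.01015994584647357 None None [[-1.72624975e-04  3.02522841e-01 -9.53142120e-01  1.95727330e-02]
 [ 9.99999939e-01  3.42790685e-04 -7.23113070e-05  2.88334109e-04]
 [ 3.04852418e-04 -9.53142074e-01 -3.02522882e-01 -8.35427334e-02]
 [ 0.00000000e+00  0.00000000e+00  0.00000000e+00  1.00000000e+00]]
```

View pics/scene0.png

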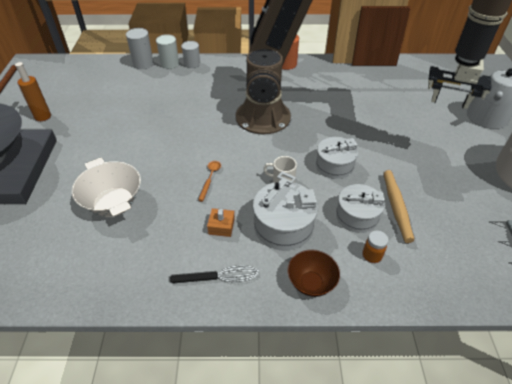

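View pics/top0.png

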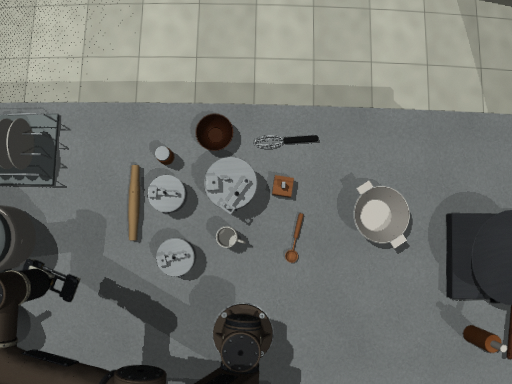

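View pics/wrist0.png

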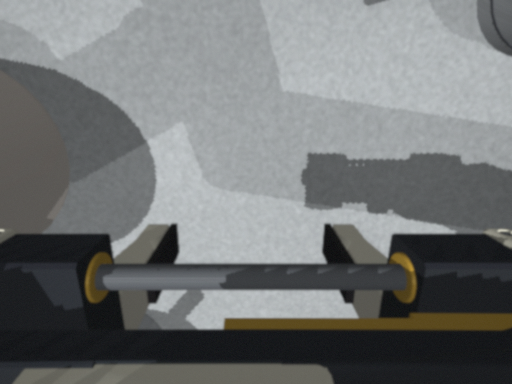

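Run:
```python
import cv2
a=cv2.imread("pics/top0.png")[145:225,190:310]; cv2.imwrite("pics/top0c.png",cv2.resize(a,None,fx=6,fy=6,interpolation=cv2.INTER_CUBIC))
a=cv2.imread("pics/scene0.png")[160:250,195:325]; cv2.imwrite("pics/scene0c.png",cv2.resize(a,None,fx=6,fy=6,interpolation=cv2.INTER_CUBIC))
```

```text
(no output)
```

View pics/top0c.png

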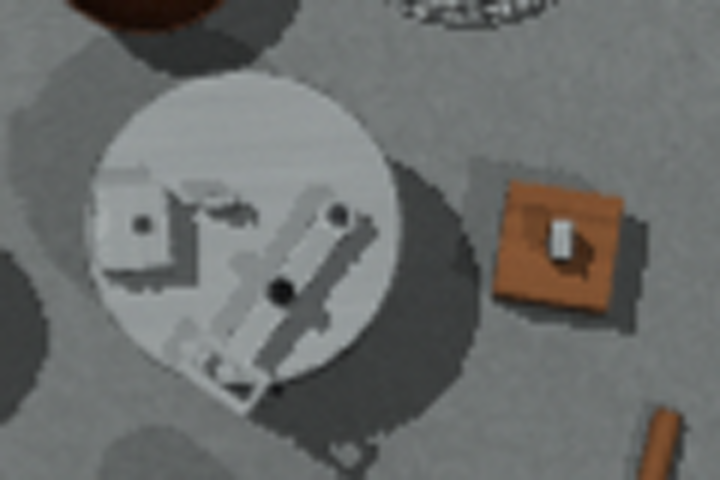

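View pics/scene0c.png

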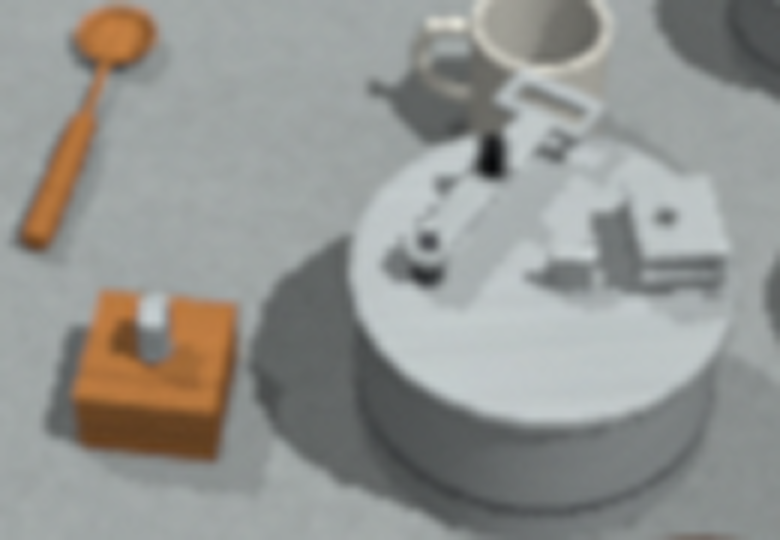

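```bash
cat >> h.py <<'E'
def ray(s,u,v):
    K=np.array(s["K"]);k=s["k1"]
    d=np.array([(u-K[0,2])/K[0,0],(v-K[1,2])/K[1,1]]); x=d.copy()
    for _ in range(10): x=d/(1+k*(x@x))
    c=np.array([x[0],-x[1],-1.])
    if "T" in s: o,M=s["T"][:3,3],s["T"][:3,:3]
    else: o,M=np.array(s["position"]),R.from_euler('xyz',s["attitude"],degrees=True).as_matrix()
    r=M@c; return o,r/np.linalg.norm(r)
def proj(s,P):
    if "T" in s: o,M=s["T"][:3,3],s["T"][:3,:3]
    else: o,M=np.array(s["position"]),R.from_euler('xyz',s["attitude"],degrees=True).as_matrix()
    c=M.T@(np.array(P)-o); x=np.array([c[0]/-c[2],-c[1]/-c[2]]); x=x*(1+s["k1"]*(x@x))
    K=np.array(s["K"]); return x[0]*K[0,0]+K[0,2],x[1]*K[1,1]+K[1,2]
def onplane(s,u,v,z):
    o,r=ray(s,u,v); return o+r*(z-o[2])/r[2]
def tri(*L):
    A=np.zeros((3,3));b=np.zeros(3)
    for s,u,v in L:
        o,r=ray(s,u,v);P=np.eye(3)-np.outer(r,r);A+=P;b+=P@o
    X=np.linalg.solve(A,b); res=[np.linalg.norm((np.eye(3)-np.outer(ray(*l)[1],ray(*l)[1]))@(X-ray(*l)[0])) for l in L]
    return X,res
def load(n): return np.load(f"pics/{n}.npy",allow_pickle=True).item()
E
python3 - <<'E'
from h import *
np.set_printoptions(precision=4,suppress=True)
t,s=load("top0"),load("scene0")
for n,a,b in [("knob",(236.4,192.9),(276.6,182.9)),("pivot",(245.9,180.1),(265.9,199.6)),("hole",(213.3,181.8),(305.8,195.5)),("pin",(283.1,184.3),(220.1,209.6))]:
    X,r=tri((t,*a),(s,*b)); print(n,X,r)
# lid circle
for z in [0.112]:
    print([onplane(t,190+(u+.5)/6-.5,145+(v+.5)/6-.5,z) for u,v in [(90,228),(402,235),(245,70),(238,382)]])
print(tool())
E
```

```text
knob [0.5404 0.0286 0.1594] [np.float64(6.254949049668477e-05), np.float64(6.254949049669323e-05)]
pivot [ 0.5905 -0.0046  0.139 ] [np.float64(0.00011231866708529663), np.float64(0.00011231866708529285)]
hole [0.5808 0.1156 0.1466] [np.float64(0.0003250011727431331), np.float64(0.0003250011727430442)]
pin [ 0.584  -0.1463  0.0844] [np.float64(0.00021743327692074047), np.float64(0.0002174332769207071)]
[array([0.5812, 0.1514, 0.112 ]), array([ 0.5808, -0.0444,  0.112 ]), array([0.6835, 0.0568, 0.112 ]), array([0.4864, 0.056 , 0.112 ])]
(array([0.2243, 0.6365, 0.4039]), array([[-0.0003, -0.3324, -0.9431],
       [-0.0012, -0.9431,  0.3324],
       [-1.    ,  0.0012, -0.0001]]))
```

Candidates in the top view are the big canister at (231,183) and two smaller look-alikes at (166,194) and (175,258). The block with the pin is the only one, at (284,186). The big canister (about 198 mm across) is the one meant. The crops show its bar open, the ears at upper left and the black knob.

Next I move the wrist camera over it.

```bash
cat >> h.py <<'E'
def plan(target,yaw,n,hand):
    """print suggested rows: constant shift along straight line, tool x down, tool y at world angle yaw (deg)"""
    p,M=tool(); target=np.array(target)
    c,s=np.cos(np.radians(yaw)),np.sin(np.radians(yaw))
    y=np.array([c,s,0]);x=np.array([0,0,-1.]);G=np.column_stack([x,y,np.cross(x,y)])
    rv=R.from_matrix(M.T@G).as_rotvec()
    cur=M
    for i in range(n):
        d=cur.T@((target-p)/n)
        print([round(float(a),4) for a in d]+[round(float(a),2) for a in np.degrees(rv)/n]+[hand],end=',\n')
        cur=cur@R.from_rotvec(rv/n).as_matrix()
def st():
    o=ctrl.get_obs();p,M=tool()
    print("t",round(o["clock"],2),"p",p.round(4),"yaw",np.degrees(np.arctan2(M[1,1],M[0,1])).round(2),"xdir",M[:,0].round(4),"F",np.round(o["force"],1),"M",np.round(o["moment"],2),"open",round(o["opening"],4))
E
python3 -c "
from h import *
plan([0.58,0.14,0.45],-174.5,11,0.04)"
```

```text
[-0.0041, 0.0318, -0.0455, 5.92, -0.0, -0.01, 0.04],
[-0.0041, 0.027, -0.0485, 5.92, -0.0, -0.01, 0.04],
[-0.0042, 0.0218, -0.0511, 5.92, -0.0, -0.01, 0.04],
[-0.0042, 0.0164, -0.053, 5.92, -0.0, -0.01, 0.04],
[-0.0042, 0.0109, -0.0544, 5.92, -0.0, -0.01, 0.04],
[-0.0042, 0.0052, -0.0553, 5.92, -0.0, -0.01, 0.04],
[-0.0042, -0.0005, -0.0555, 5.92, -0.0, -0.01, 0.04],
[-0.0042, -0.0062, -0.0552, 5.92, -0.0, -0.01, 0.04],
[-0.0042, -0.0119, -0.0542, 5.92, -0.0, -0.01, 0.04],
[-0.0042, -0.0174, -0.0527, 5.92, -0.0, -0.01, 0.04],
[-0.0042, -0.0228, -0.0506, 5.92, -0.0, -0.01, 0.04],
```

```bash
python3 -m inch '[-0.004,0.032,-0.046,6,0,0,0.04,-0.004,0.027,-0.048,6,0,0,0.04,-0.004,0.022,-0.051,6,0,0,0.04,-0.004,0.016,-0.053,6,0,0,0.04,-0.004,0.011,-0.054,6,0,0,0.04,-0.004,0.005,-0.055,6,0,0,0.04,-0.004,0,-0.055,6,0,0,0.04,-0.004,-0.006,-0.055,6,0,0,0.04,-0.004,-0.012,-0.054,6,0,0,0.04,-0.004,-0.017,-0.053,6,0,0,0.04,-0.004,-0.023,-0.05,6,0,0,0.04]'; python3 -c "
from h import *
st();plan([0.58,0.14,0.45],-174.5,5,0.04)"
```

```text
clock: 1.52
tool_pos: [0.5742, 0.1208, 0.4479]
orientation: [162.4, 89.7, -104.7]
force: [0.6, 0.7, -0.0]
opening: 0.0401
t 1.52 p [0.5742 0.1208 0.4479] yaw -177.16 xdir [-0.0013 -0.0051 -1.    ] F [ 0.6  0.7 -0. ] M [ 0.23 -0.15 -0.03] open 0.0401
[-0.0004, -0.0014, 0.0038, -0.53, -0.06, -0.02, 0.04],
[-0.0004, -0.0014, 0.0038, -0.53, -0.06, -0.02, 0.04],
[-0.0004, -0.0014, 0.0038, -0.53, -0.06, -0.02, 0.04],
[-0.0004, -0.0015, 0.0037, -0.53, -0.06, -0.02, 0.04],
[-0.0004, -0.0015, 0.0037, -0.53, -0.06, -0.02, 0.04],
```

```bash
python3 -m inch '[0,-0.006,0.02,-2.6,-0.3,0,0.04,0,0,0,0,0,0,0.04,0,0,0,0,0,0,0.04]'; python3 -c "
from h import *
st()
for n in ['wrist']:
    s=shot(n); np.save(f'pics/w1.npy',s,allow_pickle=True); cv2.imwrite('pics/w1.png',cv2.resize(s['color'][:,:,::-1],(768,576),interpolation=cv2.INTER_CUBIC))
st()"
```

```text
clock: 1.9
tool_pos: [0.5807, 0.1379, 0.4468]
orientation: [95.6, 89.8, -169.3]
force: [-0.6, 0.3, -0.4]
opening: 0.0397
t 1.9 p [0.5807 0.1379 0.4468] yaw -174.89 xdir [-3.4e-03 -6.0e-04 -1.0e+00] F [-0.6  0.3 -0.4] M [ 0.08 -0.01 -0.01] open 0.0397
t 1.95 p [0.5807 0.1381 0.4468] yaw -174.87 xdir [-3.3e-03 -6.0e-04 -1.0e+00] F [ 0.9 -0.6 -0.1] M [ 0.14 -0.02  0.07] open 0.0401
```

View pics/w1.png

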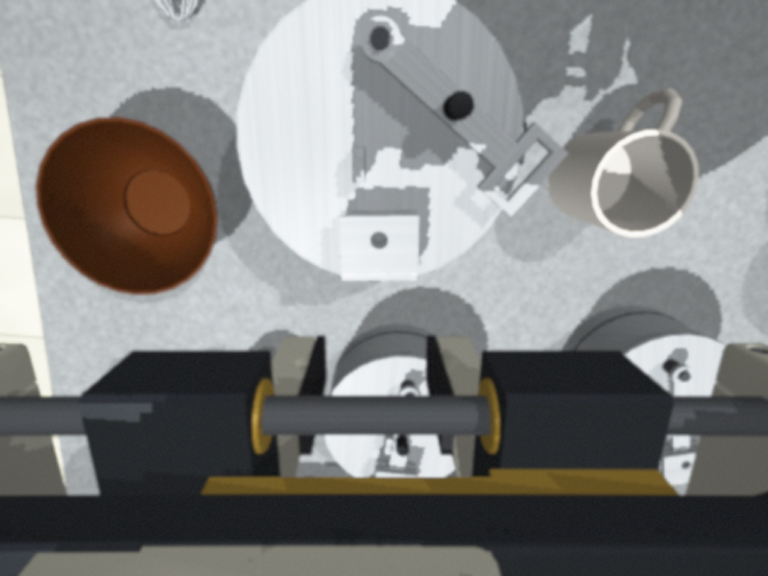

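Run:
```python
from h import *
np.set_printoptions(precision=4,suppress=True)
s=load("w1"); f=lambda u,v:((u+.5)/1.5-.5,(v+.5)/1.5-.5)
t,sc=load("top0"),load("scene0")
for n,w,a,b in [("knob",(459,105),(236.4,192.9),(276.6,182.9)),("pivot",(380,37),(245.9,180.1),(265.9,199.6)),("hole",(379,240),(213.3,181.8),(305.8,195.5))]:
    print(n,tri((s,*f(*w)),(t,*a),(sc,*b)), tri((s,*f(*w)),(sc,*b))[0])
for z in (.1585,.139,.145): print(z,onplane(s,*f(459,105),z),onplane(s,*f(380,37),z),onplane(s,*f(379,240),z))
a=s["color"][:,:,::-1]; c=a[0:200,150:400]
cv2.imwrite("pics/w1c.png",cv2.resize(c,None,fx=3.2,fy=3,interpolation=cv2.INTER_CUBIC))
```

```text
knob (array([0.5411, 0.0291, 0.1594]), [np.float64(0.001553969340904007), np.float64(0.0009246600950398304), np.float64(0.0007239311952937156)]) [0.5425 0.0294 0.1614]
pivot (array([ 0.5907, -0.0046,  0.1391]), [np.float64(0.00018363157209645372), np.float64(0.00016499771079431079), np.float64(0.00014773883743434508)]) [ 0.5908 -0.0047  0.1392]
hole (array([0.5807, 0.1155, 0.1465]), [np.float64(0.0002519723923344393), np.float64(0.0002682400868620436), np.float64(0.00042632008764827915)]) [0.5805 0.1157 0.1462]
0.1585 [0.5423 0.0299 0.1585] [ 0.5907 -0.0005  0.1585] [0.5809 0.1127 0.1585]
0.139 [0.5389 0.0281 0.139 ] [ 0.5908 -0.0046  0.139 ] [0.5803 0.1169 0.139 ]
0.145 [0.5399 0.0287 0.145 ] [ 0.5908 -0.0033  0.145 ] [0.5805 0.1156 0.145 ]
```

View pics/w1c.png

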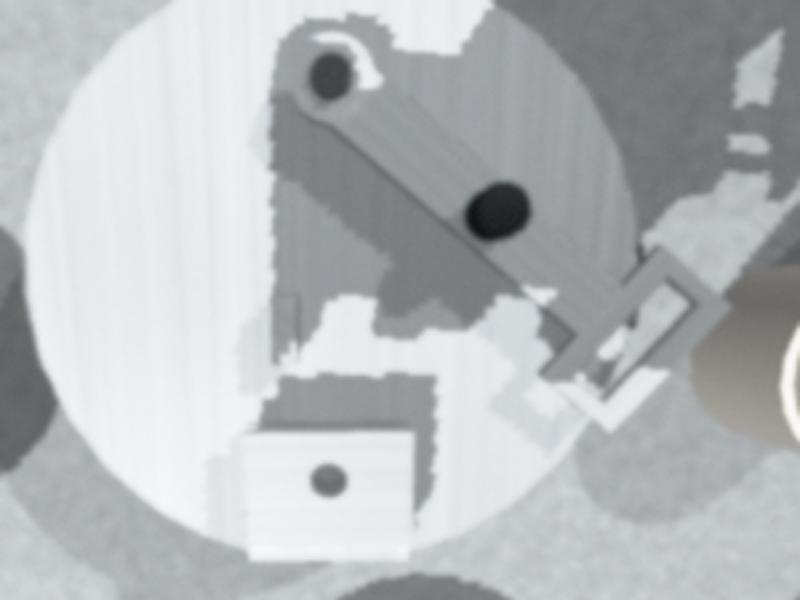

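Run:
```python
from h import *
np.set_printoptions(precision=4,suppress=True)
s=load("w1"); g=lambda x,y:(150+(x+.5)/3.2-.5,(y+.5)/3-.5)
P=lambda x,y,z:onplane(s,*g(x,y),z)
for a,b,z in [((247,432),(414,431),.145),((414,431),(409,546),.145),((247,432),(250,549),.145),((295,293),(297,360),.138)]:
    A,B=P(*a,z),P(*b,z); d=B-A; print(A,B,np.linalg.norm(d),np.degrees(np.arctan2(d[1],d[0])))
pts=np.array([P(x,y,.112)[:2] for x,y in [(27,250),(40,350),(75,430),(140,500),(200,535),(65,130),(110,60),(640,250),(600,125),(560,70),(480,525)]])
A=np.c_[2*pts,np.ones(len(pts))]; x=np.linalg.lstsq(A,(pts**2).sum(1),rcond=None)[0]
print("centre",x[:2],"r",np.sqrt(x[2]+x[0]**2+x[1]**2))
piv=np.array([.5907,-.0046]);d=x[:2]-piv;print(np.degrees(np.arctan2(d[1],d[0]))-90,np.linalg.norm(d))
```

```text
[0.6069 0.1018 0.145 ] [0.5562 0.097  0.145 ] 0.050990733599421974 -174.57060226394813
[0.5562 0.097  0.145 ] [0.5531 0.1359 0.145 ] 0.039056336601111935 94.49271771930769
[0.6069 0.1018 0.145 ] [0.6034 0.1414 0.145 ] 0.03976839063674533 95.06077962890805
[0.5959 0.0575 0.138 ] [0.5937 0.0782 0.138 ] 0.02079759346727206 96.26292351527421
centre [0.5844 0.0577] r 0.09829652198859366
5.742414517627807 0.06264417457992238
```

The ears look square to the canister, at about 5.2° yaw. The visible hole is at (0.5805, 0.1156), z about 0.146, and the pivot is at (0.5907, -0.0046). The drawn ears sit at nominal, so I'll find the real hole by feel. First I close the bar by pushing the knob with a closed fist.

```bash
cat >> h.py <<'E'
CY=np.radians(5.2); CX=np.array([np.cos(CY),np.sin(CY)]); CYv=np.array([-np.sin(CY),np.cos(CY)]); PIV=np.array([.5907,-.0046])
def cw(x,y): # canister offset from pivot -> world xy ; knob closed is (0,.06), hole (0,.12)
    return PIV+x*CX+y*CYv
def can(p): d=np.array(p)[:2]-PIV; return np.array([d@CX,d@CYv])
E
python3 -c "
from h import *
print(can([.541,.029]),can([.5805,.1156]))
q=cw(-.086,.038);print(q)
plan([*q,0.40],-174.8,4,0.0)"
```

```text
[-0.0464502   0.03796616] [0.00073602 0.12062976]
[0.5016099  0.02544921]
[0.0118, 0.0222, -0.0263, -0.02, -0.0, -0.05, 0.0],
[0.0118, 0.0222, -0.0263, -0.02, -0.0, -0.05, 0.0],
[0.0117, 0.0222, -0.0263, -0.02, -0.0, -0.05, 0.0],
[0.0117, 0.0222, -0.0263, -0.02, -0.0, -0.05, 0.0],
```

```bash
python3 -m inch '[0.012,0.023,-0.027,0,0,0,0,0.012,0.023,-0.027,0,0,0,0,0.012,0.023,-0.027,0,0,0,0,0.012,0.022,-0.027,0,0,0,0,0,0,0,0,0,0,0,0,0,0,0,0,0,0]'; python3 -c "
from h import *
st()
q=cw(-.086,.038);plan([*q,0.322],-174.8,1,0.0)"
```

```text
clock: 2.7
tool_pos: [0.4953, 0.0233, 0.3983]
orientation: [80.2, 89.9, 175.8]
force: [-0.6, 0.6, -0.2]
opening: 0.0004
t 2.7 p [0.4953 0.0233 0.3983] yaw -174.34 xdir [-1.6e-03  1.0e-04 -1.0e+00] F [-0.6  0.6 -0.2] M [ 0.13 -0.06  0.01] open 0.0004
[0.0763, -0.0067, 0.0015, 0.46, 0.02, -0.09, 0.0],
```

```bash
python3 -m inch '[0.025,0,0,0.4,0,0,0,0.025,0,0.001,0,0,0,0,0.022,0,0,0,0,0,0,0.004,0,0,0,0,0,0,0,0,0,0,0,0,0]'; python3 -c "
from h import *
st();s=shot('scene');c=s['color'][140:250,200:350,::-1];cv2.imwrite('pics/s2.png',cv2.resize(c,None,fx=5,fy=5,interpolation=cv2.INTER_CUBIC)); print(can(tool()[0]))"
```

```text
clock: 3.32
tool_pos: [0.4983, 0.0291, 0.323]
orientation: [-73.3, 89.8, 22.3]
force: [-0.2, 0.1, 0.7]
opening: 0.0003
t 3.33 p [0.4983 0.0291 0.323 ] yaw -174.42 xdir [ 0.0035  0.0015 -1.    ] F [-0.2  0.1  0.7] M [ 0.02 -0.03 -0.03] open 0.0003
[-0.08899651  0.0418682 ]
```

View pics/s2.png

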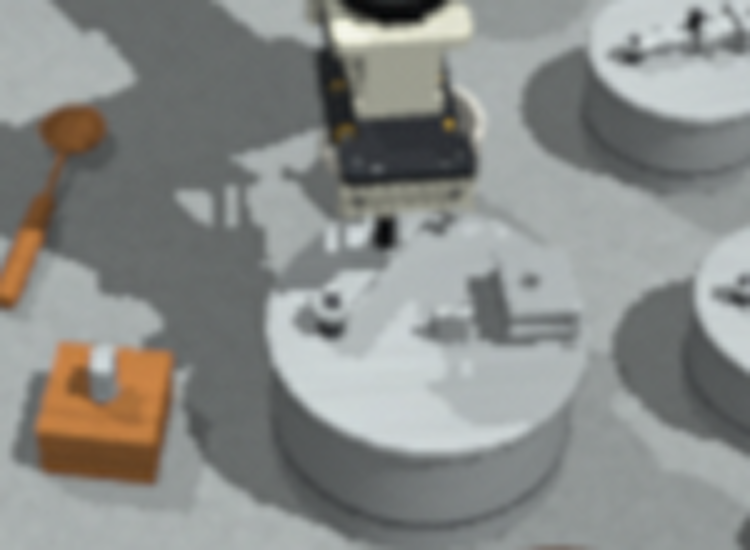

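```bash
python3 -m inch '[0,-0.013,0,0,0,0,0,0,-0.006,0.003,0,0,0,0,0,-0.006,0.005,0,0,0,0,0,-0.006,0.004,0,0,0,0,0,-0.006,0.003,0,0,0,0,0,-0.006,0.002,0,0,0,0]'; python3 -c "
from h import *
st();print(can(tool()[0]));s=shot('scene');c=s['color'][140:250,200:350,::-1];cv2.imwrite('pics/s3.png',cv2.resize(c,None,fx=5,fy=5,interpolation=cv2.INTER_CUBIC)); print(can(tool()[0]))"
```

```text
clock: 4.12
tool_pos: [0.5381, 0.0519, 0.324]
orientation: [59.6, 89.5, 155.0]
force: [-4.8, 2.1, 1.2]
opening: 0.0008
t 4.12 p [0.5381 0.0519 0.324 ] yaw -174.58 xdir [-0.0075  0.0035 -1.    ] F [-4.8  2.1  1.2] M [1.1  1.78 0.03] open 0.0008
[-0.04729549  0.06100409]
[-0.04649896  0.06121007]
```

View pics/s3.png

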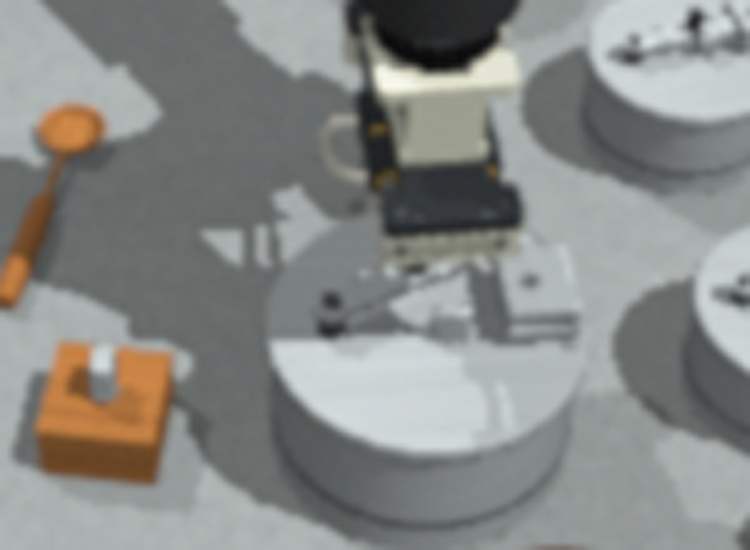

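```bash
python3 -m inch '[0,-0.005,0,0,0,0,0,0,-0.005,0,0,0,0,0,0,-0.003,0,0,0,0,0]'; python3 -c "
from h import *
st();print(can(tool()[0]))"
python3 -m inch '[0,-0.002,0,0,0,0,0]'
python3 -m inch '[0,-0.002,0,0,0,0,0]';python3 -c "
from h import *
st();print(can(tool()[0]))"
```

```text
clock: 4.55
tool_pos: [0.5518, 0.0539, 0.3236]
orientation: [62.2, 89.4, 157.6]
force: [-3.0, 1.5, 1.1]
opening: 0.0002
t 4.55 p [0.5518 0.0539 0.3236] yaw -174.6 xdir [-0.0099  0.0041 -0.9999] F [-3.   1.5  1.1] M [0.75 1.09 0.03] open 0.0002
[-0.03346583  0.06178975]
clock: 4.68
tool_pos: [0.554, 0.0541, 0.3236]
orientation: [62.5, 89.4, 157.9]
force: [-3.1, 1.3, -0.3]
opening: 0.0007
clock: 4.8
tool_pos: [0.5561, 0.0543, 0.3236]
orientation: [61.8, 89.4, 157.2]
force: [-3.4, 1.1, 0.4]
opening: 0.0004
t 4.8 p [0.5561 0.0543 0.3236] yaw -174.61 xdir [-0.0098  0.0041 -0.9999] F [-3.4  1.1  0.4] M [0.69 0.98 0.01] open 0.0004
[-0.02910188  0.06174744]
```

```bash
for i in 1; do python3 -m inch '[0,-0.002,0,0,0,0,0]'; python3 -m inch '[0,-0.0015,0,0,0,0,0]';python3 -m inch '[0,-0.0015,0,0,0,0,0]'; done | grep -E "pos|force"
```

```text
tool_pos: [0.5583, 0.0544, 0.3236]
force: [-3.2, 2.3, -0.2]
tool_pos: [0.5599, 0.0545, 0.3237]
force: [-2.8, 2.2, 0.6]
tool_pos: [0.5615, 0.0546, 0.3237]
force: [-1.6, 1.8, -0.7]
```

```bash
for i in 1; do python3 -m inch '[0,-0.0015,0,0,0,0,0]'; python3 -m inch '[0,-0.001,0,0,0,0,0]';python3 -m inch '[0,-0.001,0,0,0,0,0]'; done | grep -E "pos|force"
python3 -c "
from h import *
s=shot('scene');c=s['color'][140:250,200:350,::-1];cv2.imwrite('pics/s4.png',cv2.resize(c,None,fx=5,fy=5,interpolation=cv2.INTER_CUBIC)); print(can(tool()[0]))"
```

```text
tool_pos: [0.5624, 0.0546, 0.3235]
force: [-9.6, 2.3, 5.1]
tool_pos: [0.5627, 0.0547, 0.3235]
force: [-7.7, 4.0, 4.5]
tool_pos: [0.563, 0.0547, 0.3235]
force: [-7.3, 2.6, 4.3]
[-0.02215127  0.06158449]
```

View pics/s4.png

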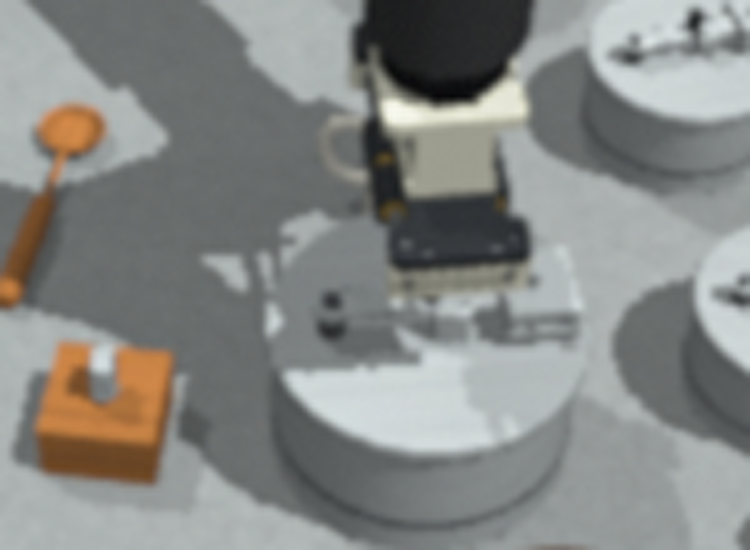

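```bash
python3 -m inch '[0,-0.0018,0,0,0,0,0,0,-0.0018,0,0,0,0,0]'; python3 -m inch '[0,0.006,0,0,0,0,0,0,0.006,0,0,0,0,0,-0.045,0,0,0,0,0,0,-0.045,0,-0.02,0,0,0,0.03,-0.04,-0.003,-0.03,0,0,0,0.03]'; python3 -c "
from h import *
st();plan([.59,0.0,.45],-174.8,1,0.04)"
```

```text
clock: 5.85
tool_pos: [0.5642, 0.0548, 0.3235]
orientation: [78.0, 88.8, 173.3]
force: [-11.5, 3.9, 7.6]
opening: 0.0005
clock: 6.48
tool_pos: [0.5622, 0.0037, 0.4551]
orientation: [84.7, 88.7, -179.8]
force: [1.1, -0.2, -0.1]
opening: 0.0152
t 6.47 p [0.5622 0.0037 0.4551] yaw -174.49 xdir [-2.210e-02 -1.000e-04 -9.998e-01] F [ 1.1 -0.2 -0.1] M [ 0.06 -0.35  0.03] open 0.0152
[0.0045, -0.0274, -0.0064, 0.31, 0.11, -1.26, 0.04],
```

```bash
python3 -m inch '[0.004,-0.027,-0.006,0,0,-1.3,0.04,0,0,0,0,0,0,0.04,0,0,0,0,0,0,0.04]'; python3 -c "
from h import *
st()
s=shot('wrist'); np.save(f'pics/w2.npy',s,allow_pickle=True); cv2.imwrite('pics/w2.png',cv2.resize(s['color'][:,:,::-1],(768,576),interpolation=cv2.INTER_CUBIC))
"
```

```text
clock: 6.85
tool_pos: [0.5905, -0.002, 0.4557]
orientation: [-79.6, 89.3, 15.8]
force: [-0.5, -0.5, 0.4]
opening: 0.0389
t 6.85 p [ 0.5905 -0.002   0.4557] yaw -174.62 xdir [ 0.011   0.0031 -0.9999] F [-0.5 -0.5  0.4] M [ 0.09 -0.04 -0.02] open 0.0389
```

View pics/w2.png

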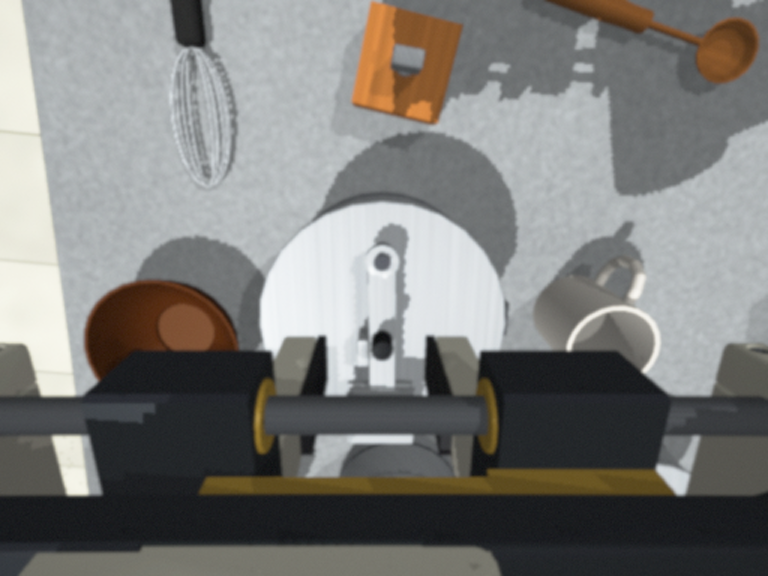

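Run:
```python
from h import *
np.set_printoptions(precision=4,suppress=True)
s=load("w2"); f=lambda u,v:((u+.5)/1.5-.5,(v+.5)/1.5-.5)
k=onplane(s,*f(381,340),.1585);p=onplane(s,*f(382,260),.139);print(k,p,can(k),can(p))
# bar left/right edges
c=s["color"][0:90,225:315,::-1]; cv2.imwrite("pics/w2c.png",cv2.resize(c,(720,720//1),interpolation=cv2.INTER_CUBIC)[:600])
c=s["color"][150:270,200:320,::-1]; cv2.imwrite("pics/w2d.png",cv2.resize(c,(600,600),interpolation=cv2.INTER_CUBIC))
```

```text
[0.5865 0.0468 0.1585] [ 0.5909 -0.0058  0.139 ] [0.0005 0.0516] [ 0.0001 -0.0013]
```

View pics/w2c.png

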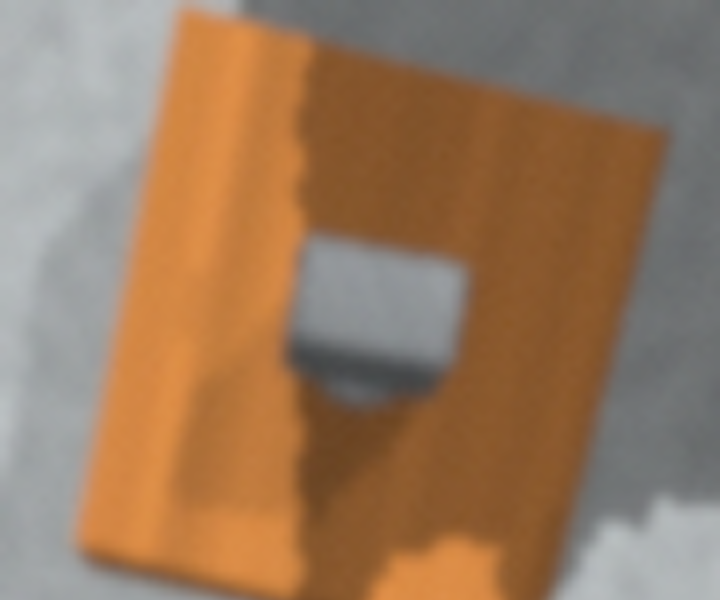

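View pics/w2d.png

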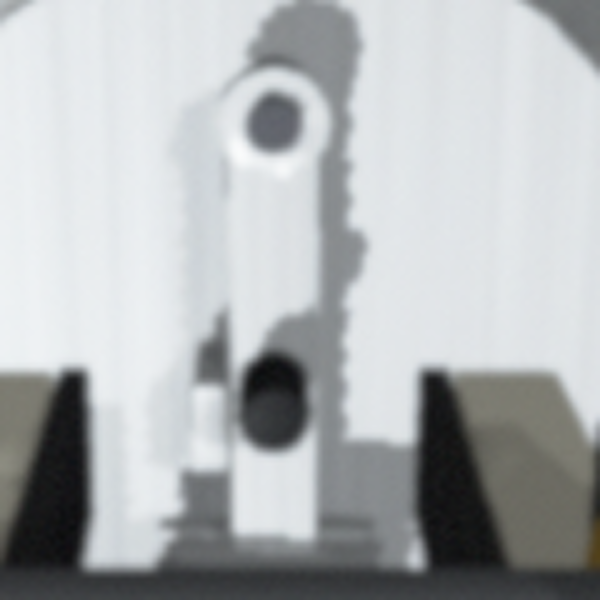

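Run:
```python
from h import *
np.set_printoptions(precision=4,suppress=True)
s=load("w2"); g=lambda x,y:(225+(x+.5)/8-.5,(y+.5)/8-.5)
C=np.array([(305,235),(468,265),(452,372),(290,348)])
P=np.array([onplane(s,*g(*c),.079) for c in C]); print(P,P.mean(0))
for a,b in [(0,1),(3,2),(0,3),(1,2)]:
    d=P[b]-P[a];print(np.linalg.norm(d),np.degrees(np.arctan2(d[1],d[0])))
t,sc=load("top0"),load("scene0")
ce=g(*C.mean(0))
print(tri((s,*ce),(t,283.1,184.3),(sc,220.1,209.6)),tri((s,*ce),(sc,220.1,209.0)),tri((s,*ce),(t,283.1,184.0)))
B=[onplane(s,*g(*c),.045) for c in [(183,8),(668,128),(80,548)]];print(B, np.linalg.norm(B[1]-B[0]),np.linalg.norm(B[2]-B[0]),(B[1]+B[2])/2, np.degrees(np.arctan2(*(B[1]-B[0])[1::-1])))
```

```text
[[ 0.5963 -0.1539  0.079 ]
 [ 0.5735 -0.1523  0.079 ]
 [ 0.574  -0.1389  0.079 ]
 [ 0.5969 -0.1398  0.079 ]] [ 0.5852 -0.1462  0.079 ]
0.02282335616658274 175.92984194533943
0.022866695534236432 177.63467932040408
0.014124303938324343 87.63153141170007
0.013445397727350405 87.85910938693729
(array([ 0.5846, -0.146 ,  0.0847]), [np.float64(0.0010451463224250862), np.float64(0.000652670428501624), np.float64(0.0005836682176308625)]) (array([ 0.5855, -0.1454,  0.0889]), [np.float64(0.0008040171396592143), np.float64(0.0008040171396591983)]) (array([ 0.5854, -0.1461,  0.081 ]), [np.float64(0.00021178848991436792), np.float64(0.00021178848991422805)])
[array([ 0.617 , -0.1883,  0.045 ]), array([ 0.5439, -0.1794,  0.045 ]), array([ 0.6264, -0.114 ,  0.045 ])] 0.07361462357141509 0.07493565839076263 [ 0.5852 -0.1467  0.045 ] 173.06990755768163
```

```bash
python3 -c "
from h import *
print(ctrl.get_obs()['joint_pos'].round(1))
plan([.585,-0.1463,.30],-92.5,9,0.04)"
```

```text
[ 18.8  10.8  -6.1   0.  -72.5 -13.4]
[0.0172, 0.0023, -0.016, -9.12, -0.04, 0.07, 0.04],
[0.0172, 0.0048, -0.0154, -9.12, -0.04, 0.07, 0.04],
[0.0172, 0.0071, -0.0145, -9.12, -0.04, 0.07, 0.04],
[0.0172, 0.0093, -0.0132, -9.12, -0.04, 0.07, 0.04],
[0.0172, 0.0113, -0.0115, -9.12, -0.04, 0.07, 0.04],
[0.0172, 0.0129, -0.0096, -9.12, -0.04, 0.07, 0.04],
[0.0172, 0.0143, -0.0075, -9.12, -0.04, 0.07, 0.04],
[0.0172, 0.0153, -0.0051, -9.12, -0.04, 0.07, 0.04],
[0.0173, 0.0159, -0.0026, -9.12, -0.04, 0.07, 0.04],
```

```bash
python3 -m inch '[0.017,0.002,-0.016,-9.1,0,0,0.04,0.017,0.005,-0.0155,-9.1,0,0,0.04,0.017,0.007,-0.0145,-9.1,0,0,0.04,0.017,0.0095,-0.013,-9.1,0,0,0.04,0.017,0.011,-0.0115,-9.1,0,0,0.04,0.017,0.013,-0.0095,-9.1,0,0,0.04,0.017,0.0145,-0.0075,-9.1,0,0,0.04,0.017,0.0155,-0.005,-9.1,0,0,0.04,0.017,0.016,-0.0025,-9.1,0,0,0.04,0,0,0,0,0,0,0.04]'; python3 -c "
from h import *
st();plan([.585,-0.1463,.29],-92.5,2,0.04)"
```

```text
clock: 8.15
tool_pos: [0.5837, -0.1469, 0.2963]
orientation: [-156.2, 89.6, 24.2]
force: [-0.4, 0.6, 0.7]
opening: 0.0402
t 8.15 p [ 0.5837 -0.1469  0.2963] yaw -89.67 xdir [ 0.007   0.0031 -1.    ] F [-0.4  0.6  0.7] M [-0.04  0.05 -0.03] open 0.0402
[0.0032, -0.0003, -0.0006, 1.42, -0.2, 0.09, 0.04],
[0.0032, -0.0003, -0.0006, 1.42, -0.2, 0.09, 0.04],
```

```bash
python3 -m inch '[0.005,0,-0.001,2.8,-0.4,0.2,0.04,0,0,0,0,0,0,0.04]'; python3 -c "
from h import *
st();plan([.585,-0.1463,.231],-92.5,1,0.04)
s=shot('wrist'); np.save(f'pics/w3.npy',s,allow_pickle=True); cv2.imwrite('pics/w3.png',cv2.resize(s['color'][:,:,::-1],(768,576),interpolation=cv2.INTER_CUBIC))
p,M=tool()
print([proj(s,p+M@np.array([x,0,0])) for x in (.159,.178,.2,.21)])
c=shot('scene')['color'][140:250,160:310,::-1];cv2.imwrite('pics/s5.png',cv2.resize(c,None,fx=5,fy=5,interpolation=cv2.INTER_CUBIC))
"
```

```text
clock: 8.4
tool_pos: [0.5848, -0.1458, 0.2923]
orientation: [133.2, 90.0, -49.6]
force: [-0.1, 0.3, 0.8]
opening: 0.0401
t 8.4 p [ 0.5848 -0.1458  0.2923] yaw -92.81 xdir [ 5.e-04 -6.e-04 -1.e+00] F [-0.1  0.3  0.8] M [-0.03  0.02 -0.03] open 0.0401
[0.0613, 0.0004, -0.0002, -0.31, -0.03, -0.03, 0.04],
[(np.float64(249.16696813179945), np.float64(255.40767135327923)), (np.float64(249.27461354851133), np.float64(238.88035409725003)), (np.float64(249.37440050990875), np.float64(223.55353270691907)), (np.float64(249.4130299693381), np.float64(217.61865712092987))]
```

View pics/w3.png

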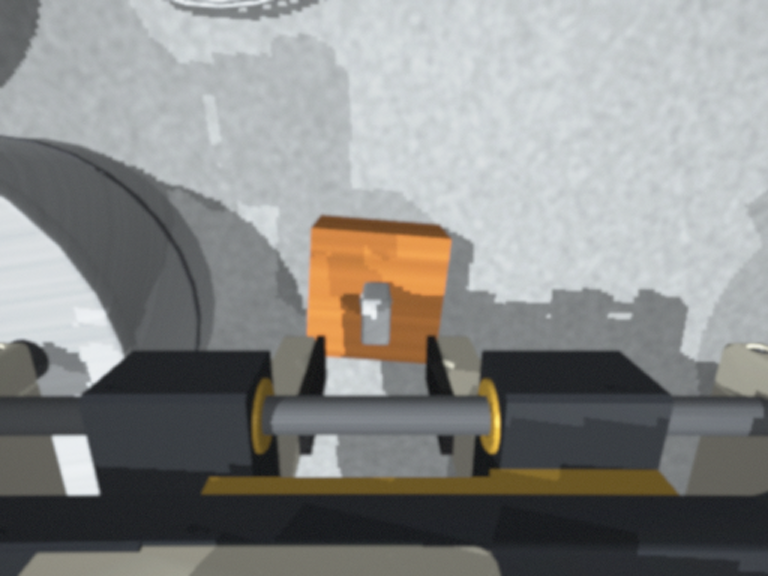

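View pics/s5.png

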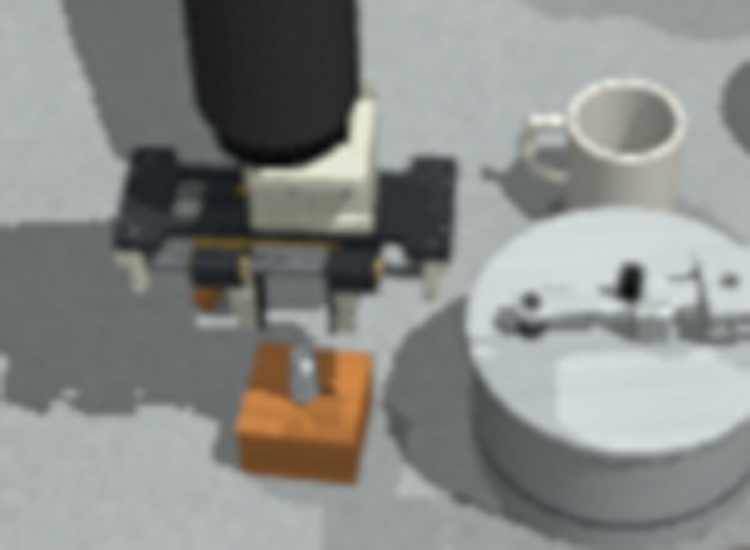

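```bash
python3 -m inch '[0.02,0.0005,0,-0.3,0,0,0.04,0.02,0,0,0,0,0,0.04,0.015,0,0,0,0,0,0.04,0.005,0,0,0,0,0,0.04,0,0,0,0,0,0,0.04]'; python3 -c "
from h import *
st();plan([.585,-0.1463,.2315],-92.5,1,0.04)
c=shot('scene')['color'][170:250,180:290,::-1];cv2.imwrite('pics/s6.png',cv2.resize(c,None,fx=7,fy=7,interpolation=cv2.INTER_CUBIC))
"
```

```text
clock: 9.12
tool_pos: [0.5864, -0.1451, 0.2347]
orientation: [177.9, 89.5, -4.4]
force: [-0.9, 0.5, 0.2]
opening: 0.0403
t 9.12 p [ 0.5864 -0.1451  0.2347] yaw -92.3 xdir [ 8.e-03 -6.e-04 -1.e+00] F [-0.9  0.5  0.2] M [ 0.02 -0.04 -0.02] open 0.0403
[0.0032, 0.0013, 0.0014, 0.2, -0.46, -0.02, 0.04],
```

View pics/s6.png

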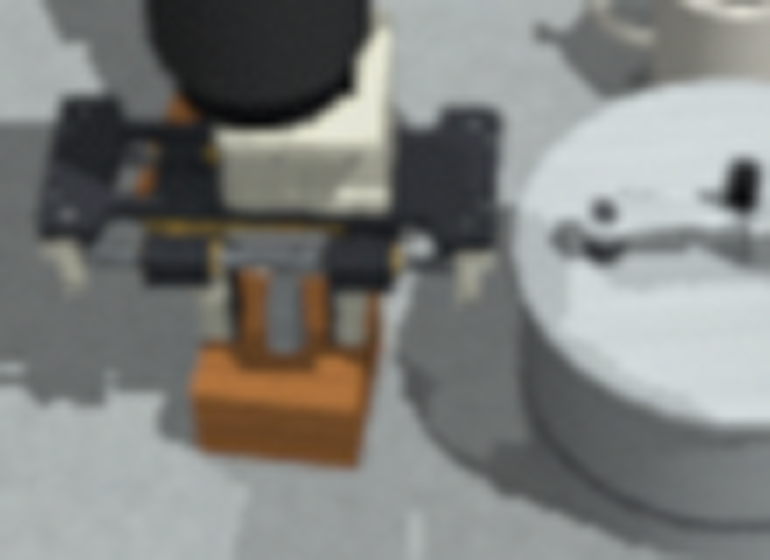

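```bash
python3 -m inch '[0.003,0.001,0.001,0.2,-0.5,0,0.04,0,0,0,0,0,0,0.04]'; python3 -c "
from h import *
st();plan([.585,-0.1463,.2315],-92.5,1,0.0)"
```

```text
clock: 9.43
tool_pos: [0.5858, -0.1461, 0.2329]
orientation: [167.9, 90.0, -14.6]
force: [-0.5, -0.3, 0.1]
opening: 0.0403
t 9.43 p [ 0.5858 -0.1461  0.2329] yaw -92.51 xdir [ 8.e-04 -2.e-04 -1.e+00] F [-0.5 -0.3  0.1] M [-0.02  0.01  0.02] open 0.0403
[0.0014, 0.0002, 0.0008, -0.01, -0.04, -0.01, 0.0],
```

```bash
python3 -m inch '[0.0015,0,0.0005,0,0,0,0.03,0,0,0,0,0,0,0.02,0,0,0,0,0,0,0,0,0,0,0,0,0,0,0,0,0,0,0,0,0,0,0,0,0,0,0,0]'; python3 -c "
from h import *
st()"
```

```text
clock: 10.18
tool_pos: [0.5854, -0.1462, 0.2318]
orientation: [175.5, 89.9, -7.0]
force: [0.3, -0.2, -0.2]
opening: 0.0138
t 10.18 p [ 0.5854 -0.1462  0.2318] yaw -92.52 xdir [ 1.7e-03 -2.0e-04 -1.0e+00] F [ 0.3 -0.2 -0.2] M [-0.05 -0.04  0.03] open 0.0138
```

```bash
python3 -m inch '[-0.03,0,0,0,0,0,0,-0.045,0,0,0,0,0,0,-0.045,0,0,0,0,0,0,-0.045,0,0,0,0,0,0,0,0,0,0,0,0,0]'; python3 -c "
from h import *
st();print(cw(0,.08));plan([*cw(0,.08),.39],-84.8,5,0.0)"
```

```text
clock: 10.8
tool_pos: [0.5853, -0.1461, 0.401]
orientation: [131.4, 90.0, -51.1]
force: [0.4, -0.5, -0.9]
opening: 0.0139
t 10.8 p [ 0.5853 -0.1461  0.401 ] yaw -92.51 xdir [ 3.e-04 -4.e-04 -1.e+00] F [ 0.4 -0.5 -0.9] M [-0.   -0.02 -0.03] open 0.0139
[0.58344939 0.07507075]
[0.0022, -0.0442, 0.0023, -1.54, -0.0, -0.0, 0.0],
[0.0022, -0.0442, 0.0011, -1.54, -0.0, -0.0, 0.0],
[0.0022, -0.0442, -0.0001, -1.54, -0.0, -0.0, 0.0],
[0.0022, -0.0442, -0.0013, -1.54, -0.0, -0.0, 0.0],
[0.0022, -0.0442, -0.0025, -1.54, -0.0, -0.0, 0.0],
```

```bash
python3 -m inch '[0.001,-0.044,0.002,-1.5,0,0,0,0.001,-0.044,0.001,-1.5,0,0,0,0.001,-0.044,0,-1.5,0,0,0,0.001,-0.044,-0.001,-1.5,0,0,0,0.001,-0.04,-0.002,-1.5,0,0,0,0,0,0,0,0,0,0]'; python3 -c "
from h import *
st();print(can(tool()[0]));plan([*cw(0,.08),.39],-84.8,1,0.0)
s=shot('scene');np.save('pics/s7.npy',s,allow_pickle=True);c=s['color'][110:220,240:350,::-1];cv2.imwrite('pics/s7.png',cv2.resize(c,None,fx=5,fy=5,interpolation=cv2.INTER_CUBIC))
s=shot('wrist');np.save('pics/w7.npy',s,allow_pickle=True);cv2.imwrite('pics/w7.png',cv2.resize(s['color'][:,:,::-1],(768,576),interpolation=cv2.INTER_CUBIC))
"
```

```text
clock: 11.55
tool_pos: [0.582, 0.0757, 0.3913]
orientation: [1.0, 89.7, -174.0]
force: [-0.8, -0.5, -1.4]
opening: 0.0137
t 11.55 p [0.582  0.0757 0.3913] yaw -84.95 xdir [-4.8e-03 -5.0e-04 -1.0e+00] F [-0.8 -0.5 -1.4] M [-0.15 -0.01  0.02] open 0.0137
[-0.0014123   0.08076827]
[0.0013, 0.0008, -0.0014, -0.15, 0.28, -0.0, 0.0],
```

View pics/s7.png

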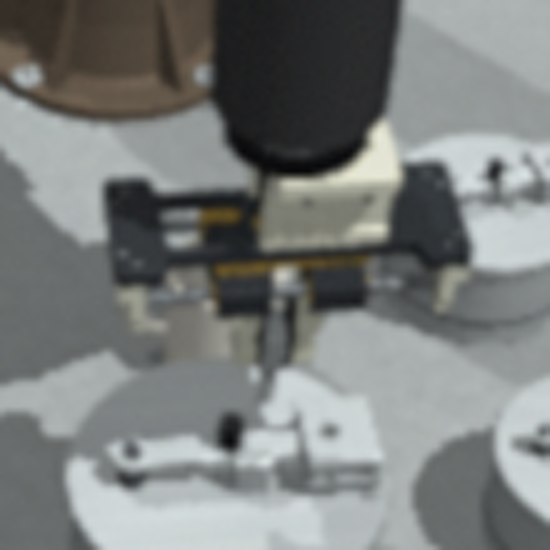

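View pics/w7.png

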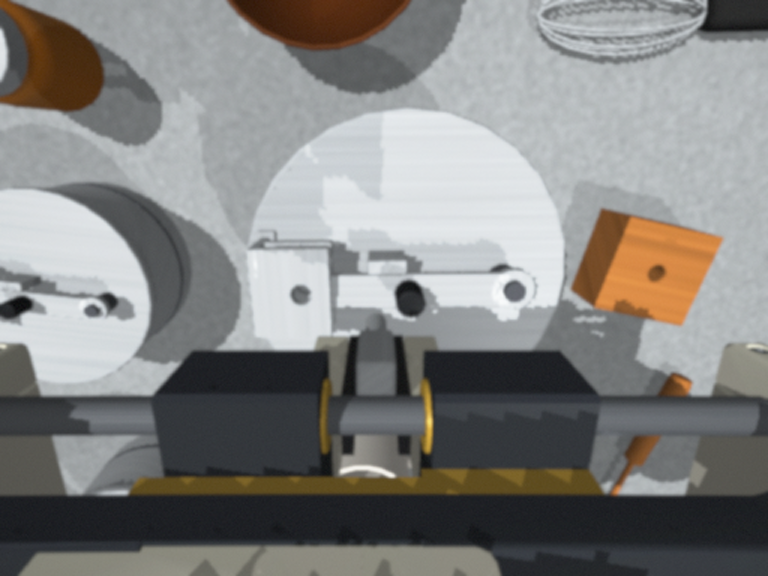

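Run:
```python
from h import *
np.set_printoptions(precision=4,suppress=True)
s=load("w7"); f=lambda u,v:((u+.5)/1.5-.5,(v+.5)/1.5-.5)
h=onplane(s,*f(301,294),.145);p=onplane(s,*f(514,290),.139)
print(h,p,can(h),can(p)); d=h-p; print(np.degrees(np.arctan2(d[1],d[0]))-90,np.linalg.norm(d[:2]))
n=onplane(s,*f(376,320),.1745);print("nose",n,can(n),can(tool()[0]+tool()[1][:,0]*.217))
```

```text
[0.581  0.1152 0.145 ] [ 0.5916 -0.004   0.139 ] [0.0012 0.1202] [0.0009 0.0006]
5.092269058528132 0.1196297231082461
nose [0.5815 0.0736 0.1745] [-0.002   0.0787] [-0.0027  0.0787]
```

```bash
python3 -m inch '[0.016,0,-0.002,0,0.3,0,0,0.014,0,0,0,0,0,0,0.002,0,0,0,0,0,0,0,0,0,0,0,0,0]'
cat >> h.py <<'E'
def nose():
    p,M=tool(); n=p+M[:,0]*.2168; o=ctrl.get_obs(); F=np.array(o["force"])
    print("t",round(o["clock"],2),"nose can mm",(can(n)*1000).round(2),"z",(n[2]*1000).round(2),"tiltmrad",(M[:2,0]*1000).round(1),"yaw",np.degrees(np.arctan2(M[1,1],M[0,1])).round(2),"Fcan",np.round([F[:2]@CX,F[:2]@CYv,F[2]],1),"M",np.round(o["moment"],2),"open",round(o["opening"]*1000,1))
E
python3 -c "
from h import *
nose()"
```

```text
clock: 12.15
tool_pos: [0.5838, 0.0709, 0.3579]
orientation: [53.0, 89.9, -122.2]
force: [-0.8, 0.9, -1.1]
opening: 0.0135
t 12.15 nose can mm [-0.18 75.62] z 141.13 tiltmrad [-0.7 -1.1] yaw -85.29 Fcan [-0.8  0.9 -1.1] M [-0.05 -0.07 -0.01] open 13.5
```

```bash
python3 -m inch '[0,-0.007,0,-0.3,0,0,0,0,-0.007,0,0,0,0,0,0,0,0,0,0,0,0]' >/dev/null; python3 -c "
from h import *
nose()"
for i in 1 2 3; do python3 -m inch '[0,-0.001,0,0,0,0,0]'>/dev/null;  python3 -c "
from h import *
nose()"; done
```

```text
t 12.53 nose can mm [ 0.6  90.62] z 142.32 tiltmrad [ 1.  -0.5] yaw -84.98 Fcan [-0.3 -1.  -0.5] M [-0.05 -0.05 -0.01] open 13.9
t 12.65 nose can mm [ 0.68 91.91] z 142.51 tiltmrad [ 1.3 -0.3] yaw -84.96 Fcan [-0.6  0.7 -0.9] M [-0.09 -0.01 -0.03] open 13.7
t 12.78 nose can mm [ 0.73 93.06] z 142.63 tiltmrad [ 1.5 -0.3] yaw -84.96 Fcan [0.  0.3 0.7] M [-0.03  0.04  0.02] open 14.2
t 12.9 nose can mm [ 0.69 94.06] z 142.63 tiltmrad [ 1.5 -0.3] yaw -84.96 Fcan [-0.3  0.5 -1.3] M [-0.05 -0.04 -0.01] open 14.0
```

```bash
python3 -m inch '[0.0015,-0.0005,0,0,0,0,0]'>/dev/null;  python3 -c "
from h import *
nose()"
for i in 1 2 3; do python3 -m inch '[0,-0.0007,0,0,0,0,0]'>/dev/null;  python3 -c "
from h import *
nose()"; done
```

```text
t 13.03 nose can mm [ 0.77 94.59] z 141.19 tiltmrad [ 1.7 -0.2] yaw -84.96 Fcan [-0.1  0.5 -1.3] M [-0.04 -0.01 -0.02] open 13.7
t 13.15 nose can mm [ 0.64 95.24] z 140.95 tiltmrad [ 1.3 -0.3] yaw -84.97 Fcan [-0.3 -0.4 -1.6] M [-0.06  0.02  0.04] open 14.0
t 13.28 nose can mm [ 0.63 95.94] z 140.93 tiltmrad [ 1.3 -0.4] yaw -84.97 Fcan [-0.7  0.8  0.6] M [-0.01 -0.03  0.  ] open 14.0
t 13.4 nose can mm [ 0.66 96.63] z 140.92 tiltmrad [ 1.3 -0.4] yaw -84.97 Fcan [-0.6 -0.  -0.6] M [ 0.01  0.03 -0.03] open 13.7
```

```bash
for i in 1 2 3; do python3 -m inch '[0,-0.0007,0,0,0,0,0]'>/dev/null;  python3 -c "
from h import *
nose()"; done
```

```text
t 13.53 nose can mm [ 0.63 97.37] z 140.88 tiltmrad [ 1.2 -0.4] yaw -84.98 Fcan [ 0.8 -0.  -1.3] M [-0.01  0.    0.02] open 13.9
t 13.65 nose can mm [ 0.68 98.13] z 140.94 tiltmrad [ 1.3 -0.4] yaw -84.97 Fcan [-0.3 -0.3 -0.3] M [-0.01  0.03 -0.02] open 13.5
t 13.78 nose can mm [ 0.68 98.9 ] z 140.94 tiltmrad [ 1.3 -0.3] yaw -84.97 Fcan [-0.3 -0.4  0.1] M [-0.09 -0.01  0.04] open 13.9
```

```bash
for i in 1 2 3 4; do python3 -m inch '[0,-0.0006,0,0,0,0,0]'>/dev/null;  python3 -c "
from h import *
nose()"; done
```

```text
t 13.9 nose can mm [ 0.65 99.56] z 140.94 tiltmrad [ 1.3 -0.3] yaw -84.98 Fcan [ 0.3 -0.5 -0.5] M [-0.02 -0.05 -0.02] open 13.8
t 14.03 nose can mm [  0.68 100.21] z 140.97 tiltmrad [ 1.4 -0.3] yaw -84.98 Fcan [ 0.5 -0.1 -0.7] M [-0.04 -0.06 -0.04] open 14.1
t 14.15 nose can mm [  0.66 100.54] z 140.98 tiltmrad [ 1.3 -0.9] yaw -84.97 Fcan [ 0.1 -2.1 -0.6] M [-0.98 -0.24  0.07] open 13.7
t 14.28 nose can mm [  0.62 100.7 ] z 141.02 tiltmrad [ 1.2 -1.6] yaw -84.97 Fcan [ 0.6 -2.7 -0.6] M [-1.41 -0.42 -0.  ] open 13.8
```

```bash
python3 -m inch '[0,0.003,0,0,0,0,0]'>/dev/null
python3 - <<'E'
from h import *
np.set_printoptions(precision=4,suppress=True)
s=load("w7"); f=lambda u,v:((u+.5)/1.5-.5,(v+.5)/1.5-.5)
for q in [(301,294),(330,294),(332,250),(250,294)]: print(can(onplane(s,*f(*q),.145)))
c=s["color"][150:250,150:250,::-1]; cv2.imwrite("pics/w7c.png",cv2.resize(c,None,fx=6,fy=6,interpolation=cv2.INTER_CUBIC))
s=load("w1"); g=lambda x,y:(150+(x+.5)/3.2-.5,(y+.5)/3-.5)
for q in [(329,480),(329,432),(247,432),(414,432),(329,546)]: print(can(onplane(s,*g(*q),.145)))
nose()
E
```

```text
[0.0012 0.1202]
[0.0011 0.1042]
[0.0261 0.1022]
[0.0013 0.1484]
[0.0007 0.1205]
[0.0008 0.1046]
[0.0258 0.1045]
[-0.0252  0.1046]
[0.0007 0.1433]
t 14.4 nose can mm [ 0.59 97.82] z 140.93 tiltmrad [ 1.1 -1.4] yaw -84.96 Fcan [-0.4 -0.1 -0.1] M [-0.05 -0.01  0.02] open 14.1
```

View pics/w7c.png

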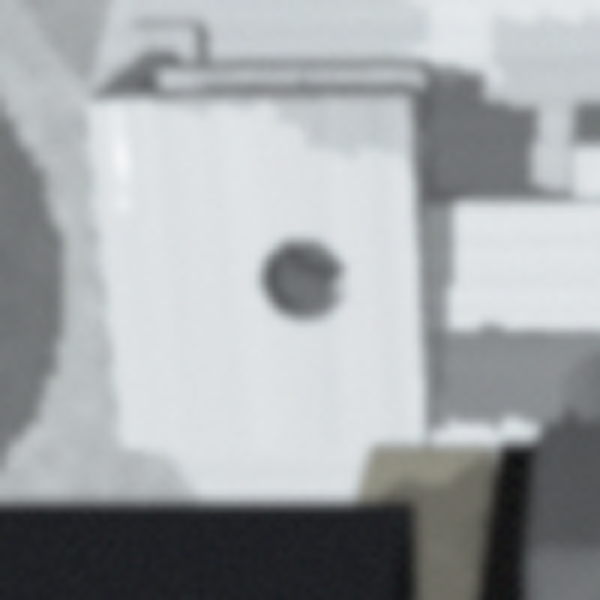

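```bash
python3 -m inch '[0,0.002,0.012,0,0,0,0,0,0,0.02,0,0,0,0,0,0,0.018,0,0,0,0,0,0,0,0,0,0,0]'>/dev/null; python3 -c "
from h import *
nose()"
python3 -m inch '[0,-0.012,0,0,0,0,0,0,-0.012,0,0,0,0,0,0,0,0,0,0,0,0]'>/dev/null; python3 -c "
from h import *
nose()"
```

```text
t 14.9 nose can mm [-53.06  95.74] z 140.54 tiltmrad [ 0.5 -0. ] yaw -85.02 Fcan [-0.1 -0.2 -0.6] M [-0.04 -0.06  0.04] open 13.9
t 15.28 nose can mm [-52.   121.99] z 140.88 tiltmrad [1.7 0.7] yaw -85.01 Fcan [-0.3  0.6 -0.8] M [-0.03 -0.08 -0.01] open 13.5
```

```bash
python3 -m inch '[0,0,-0.004,0,0,0,0,0,0,-0.003,0,0,0,0,0,0,-0.001,0,0,0,0]'>/dev/null; N='
from h import *
nose()'; python3 -c "$N"
python3 -m inch '[0,0,-0.001,0,0,0,0]'>/dev/null; python3 -c "$N"
python3 -m inch '[0,0,-0.001,0,0,0,0]'>/dev/null; python3 -c "$N"
python3 -m inch '[0,0,-0.001,0,0,0,0]'>/dev/null; python3 -c "$N"
python3 -m inch '[0,0,-0.001,0,0,0,0]'>/dev/null; python3 -c "$N"
```

```text
t 15.65 nose can mm [-43.13 122.09] z 140.39 tiltmrad [1.  0.1] yaw -84.99 Fcan [ 0.3 -0.  -1.1] M [-0.06  0.03 -0.02] open 13.9
t 15.78 nose can mm [-42.05 121.86] z 140.32 tiltmrad [0.8 0. ] yaw -85.01 Fcan [-0.9 -0.6 -0.7] M [-0.    0.06 -0.02] open 13.4
t 15.9 nose can mm [-41.01 121.72] z 140.26 tiltmrad [ 0.7 -0. ] yaw -85.02 Fcan [ 0.7  0.  -0.4] M [-0.07 -0.01 -0.02] open 14.4
t 16.02 nose can mm [-39.99 121.63] z 140.27 tiltmrad [ 0.7 -0. ] yaw -85.03 Fcan [0.8 1.3 0. ] M [-0.03  0.02  0.01] open 14.0
t 16.15 nose can mm [-38.94 121.59] z 140.3 tiltmrad [0.7 0. ] yaw -85.03 Fcan [-0.5 -0.4 -0.7] M [-0.06 -0.01 -0.03] open 13.9
```

```bash
N='
from h import *
nose()'
python3 -m inch '[0,0,-0.001,0,0,0,0]'>/dev/null; python3 -c "$N"
python3 -m inch '[0,0,-0.001,0,0,0,0]'>/dev/null; python3 -c "$N"
python3 -m inch '[0,0,-0.001,0,0,0,0]'>/dev/null; python3 -c "$N"
python3 -m inch '[0,0,-0.001,0,0,0,0]'>/dev/null; python3 -c "$N"
python3 -m inch '[0,0,-0.001,0,0,0,0]'>/dev/null; python3 -c "$N"
python3 -m inch '[0,0,-0.001,0,0,0,0]'>/dev/null; python3 -c "$N"
```

```text
t 16.27 nose can mm [-37.86 121.58] z 140.36 tiltmrad [0.8 0.1] yaw -85.03 Fcan [-0.2 -0.4 -1.1] M [-0.06 -0.05 -0.03] open 13.8
t 16.4 nose can mm [-36.81 121.57] z 140.39 tiltmrad [0.9 0.1] yaw -85.03 Fcan [ 0.6  0.1 -1. ] M [ 0.01  0.02 -0.02] open 13.9
t 16.52 nose can mm [-35.73 121.6 ] z 140.4 tiltmrad [0.9 0.1] yaw -85.03 Fcan [-0.5  0.4 -0.7] M [-0.06 -0.    0.01] open 13.9
t 16.65 nose can mm [-34.67 121.6 ] z 140.4 tiltmrad [0.9 0.1] yaw -85.03 Fcan [-0.1 -1.1 -0.9] M [ 0.05 -0.01 -0.01] open 13.8
t 16.77 nose can mm [-33.59 121.59] z 140.41 tiltmrad [0.9 0.1] yaw -85.03 Fcan [ 0.1 -0.4 -0.1] M [-0.04 -0.02 -0.  ] open 13.8
t 16.9 nose can mm [-32.51 121.6 ] z 140.39 tiltmrad [0.9 0.1] yaw -85.03 Fcan [-0.8  0.6 -0.2] M [-0.07  0.01 -0.02] open 13.6
```

```bash
N='
from h import *
nose()'
python3 -m inch '[0,0,-0.001,0,0,0,0]'>/dev/null; python3 -c "$N"
python3 -m inch '[0,0,-0.001,0,0,0,0]'>/dev/null; python3 -c "$N"
python3 -m inch '[0,0,-0.001,0,0,0,0]'>/dev/null; python3 -c "$N"
python3 -m inch '[0,0,-0.001,0,0,0,0]'>/dev/null; python3 -c "$N"
python3 -m inch '[0,0,-0.001,0,0,0,0]'>/dev/null; python3 -c "$N"
```

```text
t 17.02 nose can mm [-31.47 121.6 ] z 140.37 tiltmrad [0.8 0.1] yaw -85.03 Fcan [-0.5  0.1 -0.6] M [-0.04 -0.06 -0.02] open 13.7
t 17.15 nose can mm [-30.39 121.59] z 140.38 tiltmrad [0.8 0.1] yaw -85.03 Fcan [-0.9  0.  -1.6] M [-0.06 -0.08 -0.04] open 13.9
t 17.27 nose can mm [-29.5  121.57] z 140.31 tiltmrad [ 0.5 -0.1] yaw -85.03 Fcan [-2.7  0.1 -0.4] M [ 0.07  0.79 -0.01] open 13.7
t 17.4 nose can mm [-29.3  121.41] z 140.1 tiltmrad [-1.1 -0.5] yaw -85.04 Fcan [-4.2  1.   1.6] M [ 0.03  1.7  -0.01] open 13.9
t 17.52 nose can mm [-29.25 121.21] z 139.83 tiltmrad [-2.9 -0.9] yaw -85.05 Fcan [-5.1  0.8  1.3] M [ 0.07  2.05 -0.01] open 13.7
```

```bash
N='
from h import *
nose()'
python3 -m inch '[0,0,0.003,0,0,0,0,-0.013,0,0,0,0.2,0,0,-0.002,0,-0.01,0,0,0,0,0,0,-0.012,0,0,0,0,0,0,-0.01,0,0,0,0,0,0,0,0,0,0,0]'>/dev/null; python3 -c "$N"
```

```text
t 18.27 nose can mm [  5.55 121.57] z 156.89 tiltmrad [5.4 0.6] yaw -85.02 Fcan [ 0.1  0.4 -0.8] M [-0.04  0.09  0.01] open 13.8
```

```bash
N='
from h import *
nose()'
python3 -m inch '[0.006,0,0.003,0,-0.3,0,0,0,0,0,0,0,0,0]'>/dev/null; python3 -c "$N
s=shot('wrist');np.save('pics/w8.npy',s,allow_pickle=True);c=s['color'][130:240,190:300,::-1];cv2.imwrite('pics/w8.png',cv2.resize(c,None,fx=5,fy=5,interpolation=cv2.INTER_CUBIC))
s=shot('scene');c=s['color'][130:220,250:350,::-1];cv2.imwrite('pics/s8.png',cv2.resize(c,None,fx=6,fy=6,interpolation=cv2.INTER_CUBIC))"
```

```text
t 18.52 nose can mm [  0.51 121.25] z 149.54 tiltmrad [-1.9 -0.5] yaw -85.06 Fcan [-0.5 -0.5 -0.9] M [-0.05 -0.02  0.03] open 14.1
```

View pics/w8.png

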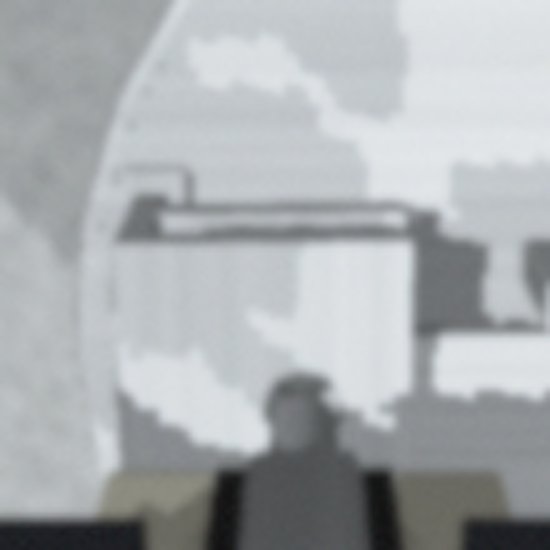

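View pics/s8.png

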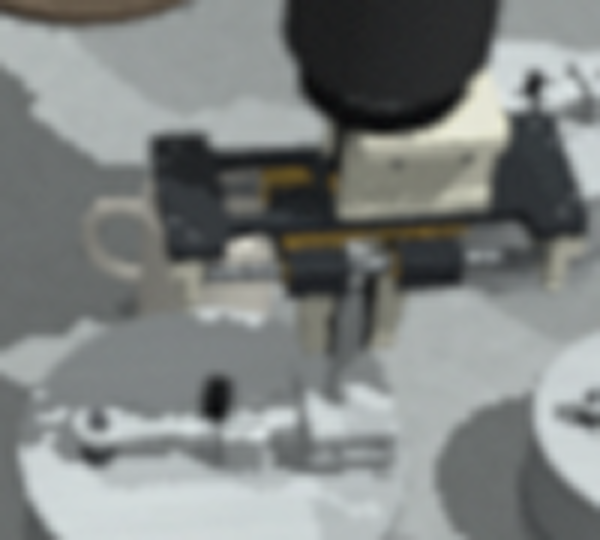

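```bash
N='
from h import *
nose()'
python3 -m inch '[0.0015,0,-0.0005,0,0.1,0,0]'>/dev/null; python3 -c "$N"
python3 -m inch '[0.001,0,0,0,0,0,0]'>/dev/null; python3 -c "$N"
python3 -m inch '[0.001,0,0,0,0,0,0]'>/dev/null; python3 -c "$N"
python3 -m inch '[0.0008,0,0,0,0,0,0]'>/dev/null; python3 -c "$N"
python3 -m inch '[0.0008,0,0,0,0,0,0]'>/dev/null; python3 -c "$N"
```

```text
t 18.75 nose can mm [  2.17 121.49] z 149.1 tiltmrad [2.  0.2] yaw -85.03 Fcan [-0.5  0.3 -1.1] M [-0.06  0.   -0.04] open 13.8
t 18.88 nose can mm [  2.11 121.56] z 148.14 tiltmrad [2.2 0.4] yaw -85.02 Fcan [ 0.1  0.  -0.7] M [-0.05  0.03  0.03] open 13.9
t 19.0 nose can mm [  2.13 121.63] z 147.17 tiltmrad [2.3 0.5] yaw -85.02 Fcan [-1.3  0.1 -0.4] M [-0.05 -0.03 -0.04] open 14.1
t 19.12 nose can mm [  2.15 121.64] z 146.36 tiltmrad [2.4 0.5] yaw -85.02 Fcan [ 0.3 -0.3 -0.1] M [-0.04  0.02 -0.04] open 14.0
t 19.25 nose can mm [  2.14 121.57] z 145.53 tiltmrad [2.4 0.5] yaw -85.02 Fcan [ 0.3 -0.5 -0.4] M [-0.03 -0.03 -0.04] open 13.5
```

```bash
N='
from h import *
nose()'
python3 -m inch '[0,0.0003,0.0008,0,0,0,0]'>/dev/null; python3 -c "$N"
python3 -m inch '[0.0008,0,0,0,0,0,0]'>/dev/null; python3 -c "$N"
python3 -m inch '[0.0008,0,0,0,0,0,0]'>/dev/null; python3 -c "$N"
python3 -m inch '[0.0008,0,0,0,0,0,0]'>/dev/null; python3 -c "$N"
```

```text
t 19.38 nose can mm [  1.28 121.3 ] z 145.42 tiltmrad [2.3 0.4] yaw -85.02 Fcan [1.3 0.2 0.4] M [-0.11 -0.04  0.03] open 13.6
t 19.5 nose can mm [  1.29 121.28] z 144.65 tiltmrad [2.4 0.5] yaw -85.02 Fcan [-0.4 -0.7  0.4] M [-0.05 -0.01 -0.03] open 14.0
t 19.62 nose can mm [  1.29 121.28] z 143.82 tiltmrad [2.5 0.5] yaw -85.02 Fcan [ 0.3 -0.  -0.5] M [-0.02  0.   -0.  ] open 14.3
t 19.75 nose can mm [  1.31 121.27] z 142.97 tiltmrad [2.5 0.5] yaw -85.02 Fcan [ 0.2 -0.6 -0.9] M [-0.02 -0.04 -0.01] open 13.8
```

```bash
N='
from h import *
nose()'
python3 -m inch '[0.0008,0,0,0,0,0,0]'>/dev/null; python3 -c "$N"
python3 -m inch '[0.0008,0,0,0,0,0,0]'>/dev/null; python3 -c "$N"
python3 -m inch '[0.0008,0,0,0,0,0,0]'>/dev/null; python3 -c "$N"
python3 -m inch '[0.0008,0,0,0,0,0,0]'>/dev/null; python3 -c "$N"
```

```text
t 19.88 nose can mm [  1.32 121.26] z 142.12 tiltmrad [2.5 0.5] yaw -85.02 Fcan [-0.2  0.7 -1.1] M [ 0.01 -0.03  0.04] open 13.7
t 20.0 nose can mm [  1.34 121.28] z 141.23 tiltmrad [2.5 0.5] yaw -85.02 Fcan [-0.4  0.5 -0.8] M [-0.04  0.02  0.04] open 13.5
t 20.12 nose can mm [  1.33 121.28] z 140.39 tiltmrad [2.4 0.5] yaw -85.02 Fcan [ 0.1 -0.7 -0.7] M [-0.05  0.02 -0.  ] open 13.3
t 20.25 nose can mm [  1.35 121.31] z 139.51 tiltmrad [2.5 0.5] yaw -85.02 Fcan [ 0.   0.1 -0.5] M [-0.05  0.06 -0.02] open 13.4
```

```bash
N='
from h import *
nose()'
for i in 1 2 3 4 5 6; do python3 -m inch '[0.001,0,0,0,0,0,0,0.001,0,0,0,0,0,0]'>/dev/null; python3 -c "$N"; done
```

```text
t 20.5 nose can mm [  1.34 121.29] z 137.39 tiltmrad [2.5 0.5] yaw -85.02 Fcan [-0.8  1.1 -1.3] M [-0.05  0.03  0.01] open 13.5
t 20.75 nose can mm [  1.36 121.3 ] z 135.23 tiltmrad [2.5 0.5] yaw -85.02 Fcan [-1.1 -0.  -0.2] M [-0.03 -0.03  0.01] open 14.2
t 21.0 nose can mm [  1.36 121.3 ] z 133.09 tiltmrad [2.5 0.5] yaw -85.02 Fcan [ 0.4  0.2 -0.9] M [-0.05  0.02  0.  ] open 14.0
t 21.25 nose can mm [  1.35 121.29] z 130.94 tiltmrad [2.4 0.5] yaw -85.02 Fcan [ 0.1 -0.1 -1. ] M [-0.06 -0.    0.02] open 13.7
t 21.5 nose can mm [  1.33 121.28] z 128.79 tiltmrad [2.4 0.5] yaw -85.02 Fcan [ 0.4 -0.4 -0.7] M [-0.03 -0.02  0.01] open 13.7
t 21.75 nose can mm [  1.39 121.28] z 126.64 tiltmrad [2.4 0.5] yaw -85.02 Fcan [-0.1  1.1 -1.1] M [-0.01 -0.03 -0.02] open 13.8
```

```bash
N='
from h import *
nose()'
for i in 1 2 3 4; do python3 -m inch '[0.001,0,0,0,0,0,0,0.001,0,0,0,0,0,0]'>/dev/null; python3 -c "$N"; done
for i in 1 2 ; do python3 -m inch '[0.0008,0,0,0,0,0,0]'>/dev/null; python3 -c "$N"; done
```

```text
t 22.0 nose can mm [  1.38 121.3 ] z 124.52 tiltmrad [2.5 0.5] yaw -85.02 Fcan [ 0.3  0.2 -1.4] M [-0.06  0.   -0.02] open 13.6
t 22.25 nose can mm [  1.43 121.3 ] z 122.38 tiltmrad [2.5 0.5] yaw -85.02 Fcan [ 0.  -0.2 -0.7] M [-0.04 -0.05 -0.01] open 13.5
t 22.5 nose can mm [  1.37 121.29] z 120.21 tiltmrad [2.4 0.5] yaw -85.02 Fcan [-0.1  0.5 -1.4] M [-0.08 -0.04  0.03] open 14.2
t 22.75 nose can mm [  1.41 121.29] z 118.09 tiltmrad [2.5 0.5] yaw -85.02 Fcan [ 0.5 -0.3 -1.5] M [-0.04 -0.06 -0.03] open 13.7
t 22.88 nose can mm [  1.4 121.3] z 117.19 tiltmrad [2.4 0.5] yaw -85.02 Fcan [ 0.1 -0.5 -0.4] M [-0.03 -0.04 -0.03] open 13.6
t 23.0 nose can mm [  1.39 121.28] z 116.33 tiltmrad [2.4 0.4] yaw -85.02 Fcan [ 0.5  0.2 -0.2] M [-0.06  0.01 -0.03] open 13.7
```

```bash
N='
from h import *
nose()'
for i in 1 2 3 4 ; do python3 -m inch '[0.0005,0,0,0,0,0,0]'>/dev/null; python3 -c "$N"; done; python3 -c "
from h import *
s=shot('scene');c=s['color'][130:220,250:350,::-1];cv2.imwrite('pics/s9.png',cv2.resize(c,None,fx=6,fy=6,interpolation=cv2.INTER_CUBIC))"
```

```text
t 23.12 nose can mm [  1.41 121.29] z 115.81 tiltmrad [2.4 0.5] yaw -85.02 Fcan [-0.3  0.7 -1.1] M [-0.03  0.01 -0.01] open 14.0
t 23.25 nose can mm [  1.43 121.29] z 115.28 tiltmrad [2.5 0.5] yaw -85.02 Fcan [ 0.1  0.  -0. ] M [0.01 0.07 0.07] open 13.8
t 23.38 nose can mm [  1.5  121.26] z 114.96 tiltmrad [2.6 0.5] yaw -85.02 Fcan [-1.4  1.5  2.9] M [ 0.08  0.69 -0.02] open 13.8
t 23.5 nose can mm [  1.5  121.26] z 114.91 tiltmrad [2.8 0.4] yaw -85.0 Fcan [-2.2  0.5  4.4] M [0.04 1.14 0.04] open 13.5
```

View pics/s9.png

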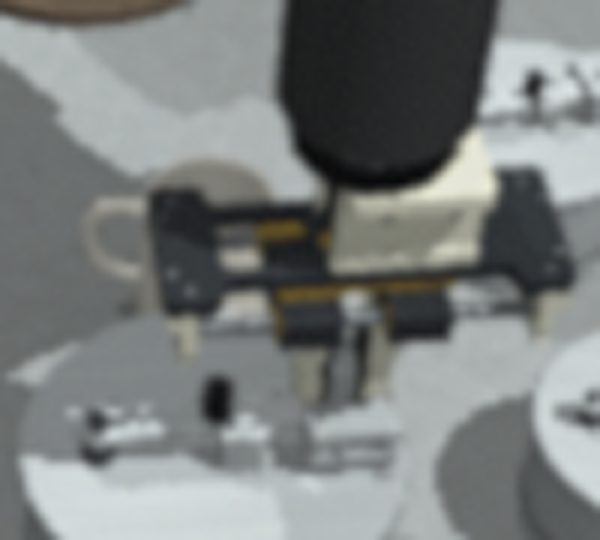

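The collar is seated: vertical force appears at nose z 115.0 mm, which is exactly 30 mm below the ear top. Now I let go and lift away.

```bash
python3 -m inch '[0,0,0,0,0,0,0.02,0,0,0,0,0,0,0.032,0,0,0,0,0,0,0.032,0,0,0,0,0,0,0.032]'; python3 -m inch '[-0.01,0,0,0,0,0,0.032,-0.03,0,0,0,0,0,0.032,-0.045,0,0,0,0,0,0.032,-0.03,0.05,0,0,0,0,0.032,0,0.05,0.02,0,0,0,0.032,0,0.03,0.02,0,0,0,0.032,0,0,0,0,0,0,0.032]'; python3 -c "
from h import *
st()
s=shot('scene');c=s['color'][140:250,230:350,::-1];cv2.imwrite('pics/s10.png',cv2.resize(c,None,fx=6,fy=5.4,interpolation=cv2.INTER_CUBIC))
s=shot('wrist');np.save('pics/w10.npy',s,allow_pickle=True);cv2.imwrite('pics/w10.png',cv2.resize(s['color'][:,:,::-1],(768,576),interpolation=cv2.INTER_CUBIC))"
```

```text
clock: 24.05
tool_pos: [0.5807, 0.1163, 0.3314]
orientation: [-173.1, 89.8, 11.9]
force: [0.7, -0.1, -0.5]
opening: 0.0315
clock: 24.92
tool_pos: [0.5513, -0.0201, 0.455]
orientation: [171.5, 89.6, -3.4]
force: [-0.6, -0.4, 0.3]
opening: 0.0319
t 24.93 p [ 0.5513 -0.0201  0.455 ] yaw -84.89 xdir [ 7.4e-03 -4.0e-04 -1.0e+00] F [-0.6 -0.4  0.3] M [-0.02 -0.04 -0.06] open 0.0319
```

View pics/s10.png

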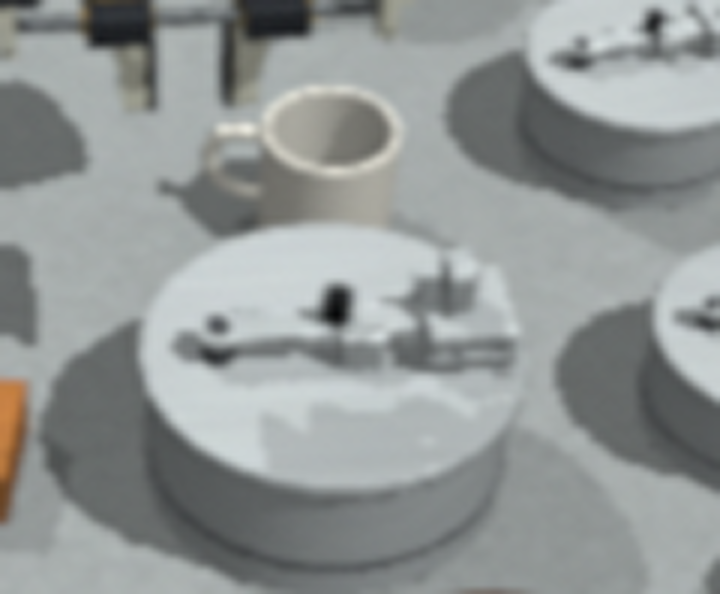

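View pics/w10.png

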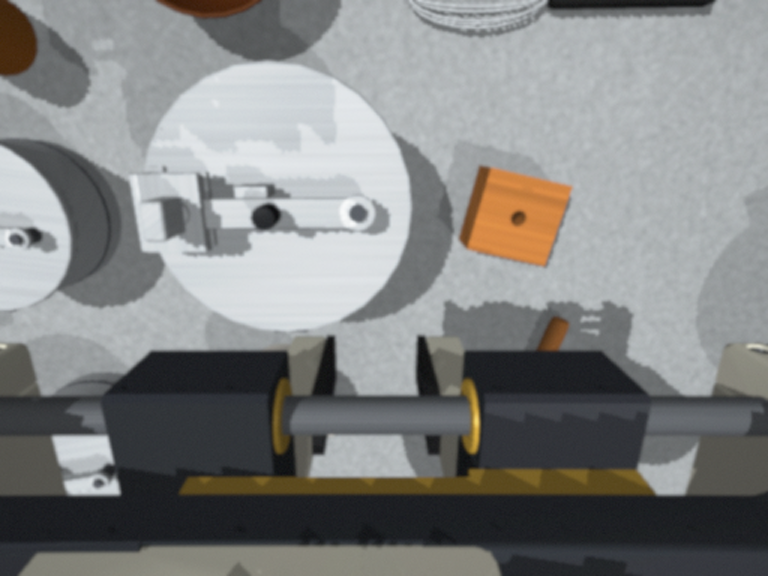

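```bash
python3 -c "
from h import *
s=load('w10');c=s['color'][100:180,75:185,::-1];cv2.imwrite('pics/w10c.png',cv2.resize(c,None,fx=7,fy=7,interpolation=cv2.INTER_CUBIC))
t=shot('top');np.save('pics/t10.npy',t,allow_pickle=True);c=t['color'][150:220,190:270,::-1];cv2.imwrite('pics/t10.png',cv2.resize(c,None,fx=8,fy=8,interpolation=cv2.INTER_CUBIC))"
```

```text
(no output)
```

View pics/w10c.png

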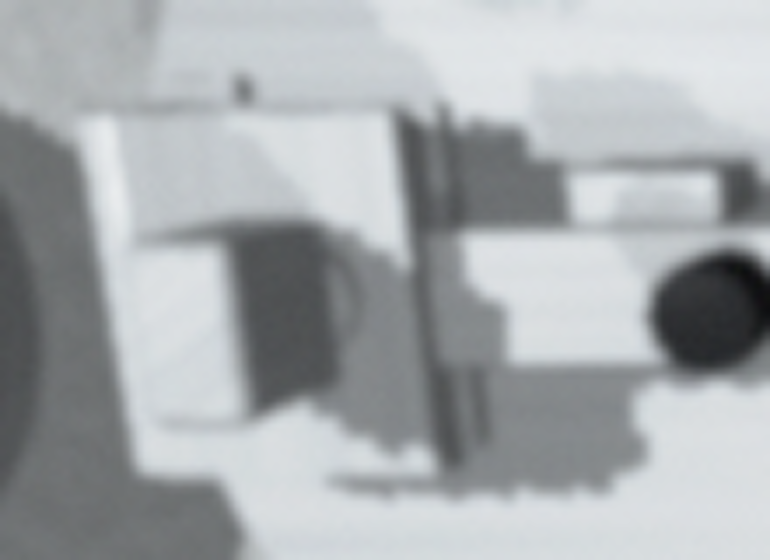

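View pics/t10.png

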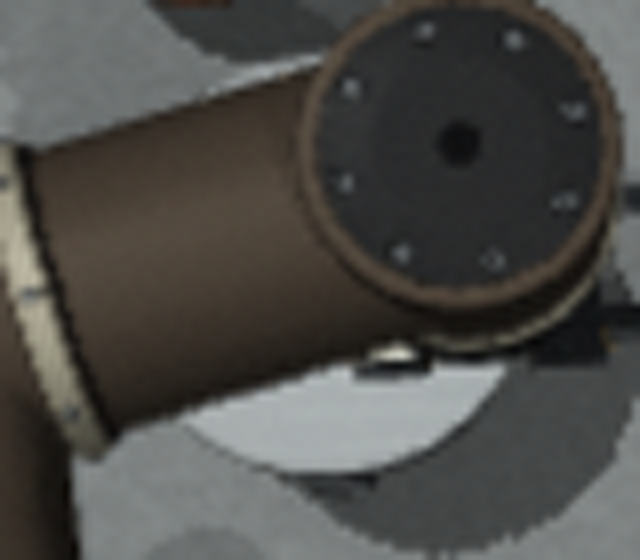

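```bash
python3 -c "
from h import *
s=load('w10');g=lambda x,y:(75+(x+.5)/7-.5,100+(y+.5)/7-.5)
C=[(132,240),(228,232),(248,412),(155,422)]
P=np.array([onplane(s,*g(*c),.179) for c in C]);print(can(P.mean(0)),[np.linalg.norm(P[i]-P[(i+1)%4]).round(4) for i in range(4)])
k=onplane(s,*g(710,300),.1585);print(can(k))
st()"
```

```text
[0.00222499 0.11958524] [np.float64(0.0121), np.float64(0.0229), np.float64(0.0122), np.float64(0.0232)]
[0.00271006 0.05883245]
t 25.07 p [ 0.5526 -0.018   0.454 ] yaw -84.77 xdir [ 6.4e-03 -6.0e-04 -1.0e+00] F [-0.4 -0.1 -0.4] M [-0.05 -0.06  0.03] open 0.032
```

```bash
python3 -c "
from plant import ctrl
print(ctrl.close_job())"
```

```text
the job is handed in; nothing more can be done
None
```

The canister is locked: the bar is closed against its stop, the pin is down through the ears with its collar on the upper ear, and the gripper is clear. I handed the job in at about 25 s. It reports no verdict, so the result rests on my own checks.

- **Bar:** I pushed the knob with a closed fist until the force jumped from about 3 N to 8–12 N at the stop. A wrist picture showed the strip lying against the tab.
- **Finding the hole:** I took the pin from the block and touched the upper ear's front and -x edges with its shank. This put the hole about 1 mm towards +x. The pin then went down freely. Force appeared only with the nose at 115 mm, exactly 30 mm below the ear top.
- **Forces:** The pin readings I took (one after each small step) stayed at about 5 N or less, against the limit of 25 N.
- **Final check:** In the last wrist picture the pin stood upright, with its top centre within about 2 mm of the visible hole. The knob in the same picture also came out about 2.7 mm towards +x, so that view has a small bias.

Two things did not go as expected:

- **Ear edge:** The ear's front edge lay 16 mm from the hole, where I had assumed 20 mm. The pictures confirmed the 16 mm.
- **Views not checked:** The arm hid the canister in the last top picture, so that view adds nothing. I did not measure the other kitchen things afterwards. I saw no contact with any of them.

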